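# Reload the bar-end chamfering machine

### The arm

A 6-joint arm with a two-finger parallel gripper is mounted at the origin on the work surface. World frame = base frame: x ahead of the robot, y to its left, z up, the work surface at z = 0. Lengths are in m, angles in degrees, forces in N, time in s.
With the tool pointing down it reaches from about 0.4 to 0.825 m from the base axis. Payload 7 kg.
Tool frame: the origin (TCP) lies midway between the tips of the shut fingers; the grasp point (between the pads) lies 19 mm behind it (ctrl.hold_point_z is the distance from the TCP to the grasp point, in m); z points along the fingers, x is the direction in which the jaws open and shut, and the axes are right-handed (so a half turn about z gives the same grasp; the last joint's range is limited). The gripper opens to 88 mm and grips with 3 to 60 N. Pads are 19 mm wide; open, the fingers measure 130 mm over their backs; the gripper's body (78 mm by 193 mm) begins 47 mm behind the grasp point.
Start: joints at [-49.211, 20.546, 0.682, 0, -70.136, -16.507], TCP at [0.278, -0.615, 0.227] pointing down, gripper open.
Joint ranges: [-176.03, 176.03], [-82.01, 121.73], [-58.28, 71.71], [-173.87, 95.51], [-174.79, -0.11], [-173.66, 173.66]. Speed limits (degrees/s): [136.94, 136.94, 172.46, 180, 180, 180].

### API

Orientations are given as [roll, pitch, yaw] about the fixed x, y, z axes, in that order (R = Rz(yaw) Ry(pitch) Rx(roll)).
In Python, from plant import ctrl gives the robot as it stands.
- The arm moves only by the tool apply_moves, never from a script. Its argument "motion" is a list of rows, each a list of 2 entries, a list of its own where there are three numbers: the shift along the world's x, y, z in cm, then the turn about the world's z in degrees. In form: [[[tx, ty, tz], roll], ...]. A call has 1 to 10 rows; each row is the pose to reach, as a shift and turn from the pose commanded when the call began; what a row does not reach only later rows make up. A row lasts 1/10 s, in which the tool goes at most 50 mm and 8.59 degrees, less where a joint would pass 70% of its speed; a pose out of reach is approached as far as the arm can. A call with a gripper value outside its range is refused whole. "hand" is the finger opening in cm, from 0 to 8.76, set as the call begins (left out, the last holds). The fingers move at their own pace and stop on an object; the grip force is fixed at half the most. Time passes only in rows, so rows that repeat a pose let the fingers close. It gives the time, the measured TCP pose, the force and the opening at its end, in the units of the state.
- ctrl.get_obs(): the state, without advancing time (a new reading comes with each control period).
- ctrl.snapshot(name): name is "scene" or "top"; returns (picture, depth): 420x560x3 uint8, blue, green, red; 420x560 float32, m along the optical axis (not along the pixel's ray), 0 where there is no reading.
- ctrl.camera_model(name): a dict with "fx", "fy", "cx", "cy" (pixels), "k1" (the pictures are not rectified: a ray, as slopes to the right and down, at radius r is drawn at 1 + k1 r^2 times it, then the intrinsics apply), "cam_to_world" (4x4, takes a point from camera to world coordinates). Camera axes: x right, y down, z forward; pixel columns grow to the right and rows downward; lengths in m; the calibration is good to about 2 mm. A picture is of the moment at which its call begins. camera_model takes no time and is no camera call.
- ctrl.close_job(): hands the job in, once; it reports no verdict.
The state is a dict: "clock": time; "joint_pos": joint angles; "qvel": joint speeds; "tau": joint torques, N m; "tool_pos": TCP position; "orientation": TCP orientation; "force": force on the tool from outside, world axes, zero at the start; "moment": the same for the moment, N m; "opening": finger opening in m.
Only numpy, scipy, OpenCV 4.12 (cv2) and the standard library are available. Lean on these libraries where they do the work, as an engineer would, in place of code of your own. Each camera call takes 0.05 s, during which the arm holds its last target.

### The job

Swing the machine's guard hood up and over until it stays open by itself, then take the finished short tube out of the cradle and put it in the low steel tray. Lay the longer square tube from the bench in the cradle, flat and centred along it between the four lugs, and then press the keeper arm down over its end until it catches and stays down. Leave the guard open at the end, and leave the flat bar and the angle iron where they lie.

Things in the scene. Friction and masses are not known exactly. Their poses are not given: they have to be found in the camera images.
- hood (a joint): Angle of the guard hood of the green chamfering machine (rad): 0 shut over the cradle, 1.75 open against its stop; it swings up and over to machine +y. Its spring and weight (about 5 N at the handle to start) pull it shut below about 1.1 rad and pull it open beyond: let go beyond 1.3 rad it goes on to the stop and stays; below 0.9 rad it falls shut.
- hood_handle (a point): Centre of the hood's handle: round steel bar, 12 mm thick, 100 mm clear, along machine x, on two stays 60 mm off the hood's sloping face. Shut, it is 192 mm to machine -y of the hinge and 92 mm above it (radius 213 mm), 167 mm above the bench; the hood's top is 8 mm higher. The bar may turn between gripping fingers, so the gripper can point down all the way.
- hood_hinge (a point): Fixed point on the hood's hinge axis, level along it with the handle's middle, 75 mm above the bench. Its x axis is the hinge axis (machine x). The hood is a bent grey sheet-steel cover with a clear window on top, 150 mm long in x, open at both ends, hinged at its machine +y edge. Fully open it stands up to 270 mm above the bench.
- cradle (a point): Centre of the cradle floor, 60 mm above the bench. Axes are the machine's: x along the cradle, away from the motor; y to the hood hinge (110 mm off); z up. A tube lies along x on the flat floor between 4 lugs 14 mm high, 36 mm apart in y, at 38 to 60 mm either way in x; fingers have room between them. Cutter face at x -76 mm, motor beyond, 142 mm high. The open hood stands at y over 100 mm.
- done_center (a point): Centre of the finished piece: square steel tube 30 x 30 x 90 mm (its x along its length), about 0.2 kg, lying in the cradle at the start under the hood.
- blank_center (a point): Centre of the piece to load: square steel tube 30 x 30 x 120 mm (its x along its length), about 0.3 kg, lying on the bench with the flat bar and the angle iron, in any of the three places. In the cradle its centre is 15 mm above the cradle floor.
- flat_center (a point): Centre of a flat steel bar 130 x 40 x 12 mm lying on the bench (its x along its length). To be left alone.
- angle_center (a point): Centre of a piece of steel angle 120 x 40 x 40 mm, wall 4 mm, lying on the bench (its x along its length). To be left alone.
- tray_in (a point): Centre of the inner floor of a dark, low, open steel tray, 150 mm (its x) by 190 mm (its y) outside, 35 mm high, walls 4 mm, standing on the bench. It is heavy and does not move.
- keeper (a joint): Angle of the keeper arm (rad): 0 raised about 46 degrees, 0.8 level over the end of the loaded tube (1.5 mm above it), against its stop. A spring pushes it up with about 3 N at its pad; beyond about 0.6 rad its over-centre catch draws it down to 0.8 and holds it there; let go before, it springs up again.
- keeper_pad (a point): Centre of the top face of the press pad near the keeper arm's free end: 32 mm along the arm by 34 mm wide. The arm is a dark steel bar 140 mm long; the pad centre lies 124 mm along it from the pivot and 14 mm above its centre line. Raised, it is about 196 mm above the bench; level, 111 mm. Pushed straight down on the arm or along its arc.
- keeper_pivot (a point): Fixed pivot of the keeper arm, 175 mm from the cradle centre along machine +x, 97 mm above the bench. The pivot axis is this point's y axis; the arm points to its -x (over the cradle) and swings in its x-z plane.
Things that resemble listed ones, but are neither listed nor needed, are in the scene too. What is shaped like the part that bears blank_center but blue is not meant.

How it is judged:
By the outcome, as a careful person would: the job done as asked, in the order asked, and still so for the second after the job is handed in, with the robot touching nothing.
It also fails if it takes over 72 s, if anything falls off the work surface, if the arm or the gripper's body presses on something with over 40 N, if the wrist force passes 120 N, or if a joint passes its speed limit or range.

## Working session

There is one attempt and no reset: what is moved stays moved. The work goes in short steps, Python scripts to look and compute and a tool call to move; the robot and the scene stay as the last step left them, time stands still between calls to the robot, and variables do not carry over. Pictures are saved under pics/ and viewed, and the job is handed in when it is done.

Besides the shell and the picture viewer there is one more tool, called after "Emit:" in YAML: its name, and indented under it one key for each argument. apply_moves: Moves the arm, as the interface text tells. Its arguments: {"type":"object","properties":{"motion":{"type":"array"},"hand":{"type":"number"}},"required":["motion"]}

```bash
ls; mkdir -p pics; python3 - <<'E'
from plant import ctrl
import cv2, numpy as np
print(ctrl.get_obs())
for n in("scene","top"):
    p,d=ctrl.snapshot(n); cv2.imwrite(f"pics/{n}0.png",p); np.save(f"{n}0.npy",d)
    m=ctrl.camera_model(n); print(n,{k:(np.round(v,4).tolist()) for k,v in m.items()})
E
```

```text
pics
{'clock': 0.0, 'joint_pos': array([-4.92146932e+01,  2.05912244e+01,  6.34406785e-01, -1.99621508e-02,
       -7.01342522e+01, -1.65078912e+01]), 'qvel': array([ 0.01290501, -0.08556355, -0.08141029,  0.04855701,  0.0185705 ,
       -0.10476895]), 'tau': array([ 8.46180901e-04, -5.82716203e+01,  2.93065381e+01,  6.99698389e+00,
        6.93502690e-03, -1.27570288e-04]), 'tool_pos': array([ 0.27732389, -0.61487925,  0.22563035]), 'orientation': array([-1.79992112e+02, -9.26486802e-02,  1.14270611e+02]), 'force': array([ 0.3506776 , -0.39961084, -0.1984068 ]), 'moment': array([-0.0221512 , -0.00190026, -0.02886462]), 'opening': 0.08775723934671276}
scene {'fx': 385.1159, 'fy': 385.1159, 'cx': 277.3231, 'cy': 208.8181, 'k1': -0.052, 'cam_to_world': [[-0.6886, 0.4535, -0.5659, 1.0371], [0.7251, 0.4383, -0.5311, 0.4998], [0.0072, -0.776, -0.6306, 0.6726], [0.0, 0.0, 0.0, 1.0]]}
top {'fx': 521.9804, 'fy': 521.9804, 'cx': 280.6631, 'cy': 210.7035, 'k1': -0.0461, 'cam_to_world': [[-0.0243, -0.9874, 0.1566, 0.3703], [-0.9996, 0.0217, -0.0182, 0.0226], [0.0146, -0.157, -0.9875, 1.3404], [0.0, 0.0, 0.0, 1.0]]}
```

View pics/scene0.png

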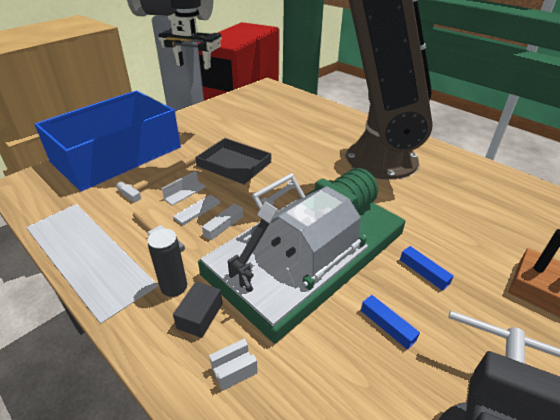

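View pics/top0.png

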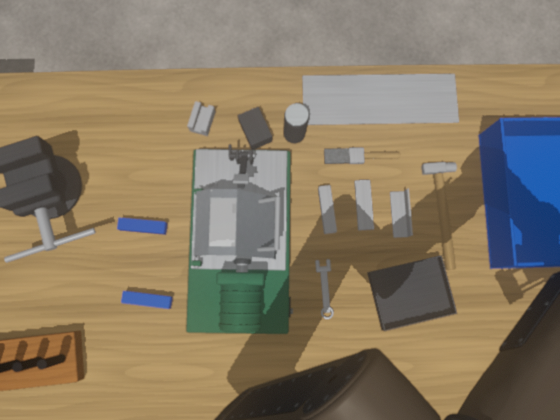

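```bash
cat > h.py <<'E'
import numpy as np, cv2
from plant import ctrl
def mats(n):
    m=ctrl.camera_model(n); K=np.array([[m['fx'],0,m['cx']],[0,m['fy'],m['cy']],[0,0,1.]])
    return K,m['k1'],np.array(m['cam_to_world'])
# drawn = ray*(1+k1 r^2): OpenCV forward distortion model
def cloud(n,d):
    K,k,T=mats(n); H,W=d.shape
    u,v=np.meshgrid(np.arange(W),np.arange(H))
    p=np.stack([u,v],-1).reshape(-1,1,2).astype(np.float64)
    r=cv2.undistortPoints(p,K,np.array([k,0,0,0,0.]))[:,0].reshape(H,W,2)
    P=np.dstack([r[...,0]*d,r[...,1]*d,d])
    return P@T[:3,:3].T+T[:3,3]
def ray(n,u,v):
    K,k,T=mats(n); r=cv2.undistortPoints(np.array([[[u,v]]],float),K,np.array([k,0,0,0,0.]))[0,0]
    return T[:3,3],T[:3,:3]@np.array([r[0],r[1],1])
def atz(n,u,v,z):
    o,d=ray(n,u,v); return o+d*(z-o[2])/d[2]
def proj(n,X):
    K,k,T=mats(n); Ti=np.linalg.inv(T)
    X=np.atleast_2d(np.array(X,float)); c=X@Ti[:3,:3].T+Ti[:3,3]
    return cv2.projectPoints(c,np.zeros(3),np.zeros(3),K,np.array([k,0,0,0,0.]))[0][:,0]
E
python3 - <<'E'
from h import *
for n,box in(("top",(180,60,470,340)),("scene",(100,130,420,400))):
    p=cv2.imread(f"pics/{n}0.png");x0,y0,x1,y1=box
    c=cv2.resize(p[y0:y1,x0:x1],None,fx=2.1,fy=2.1,interpolation=cv2.INTER_CUBIC)
    cv2.imwrite(f"pics/{n}0c.png",c)
d=np.load("top0.npy");P=cloud("top",d)
print("table z",[np.round(P[v,u],4) for u,v in((350,250),(120,260),(430,120),(270,80))])
Z=P[...,2]
for u in(327,364,401): 
    print(u,[ (x,np.round(Z[205,x]*1000).astype(int)) for x in range(u-14,u+15,2)])
s=np.load("scene0.npy");S=cloud("scene",s)
print([np.round(S[v,u],4) for u,v in((480,230),(180,130),(350,385))])
E
```

```text
table z [array([ 0.4765, -0.1785, -0.0012]), array([4.640e-01, 4.125e-01, 2.000e-04]), array([ 8.217e-01, -4.112e-01,  8.000e-04]), array([ 0.9433,  0.0181, -0.0011])]
327 [(313, np.int64(-1)), (315, np.int64(2)), (317, np.int64(2)), (319, np.int64(-1)), (321, np.int64(31)), (323, np.int64(32)), (325, np.int64(30)), (327, np.int64(33)), (329, np.int64(33)), (331, np.int64(32)), (333, np.int64(3)), (335, np.int64(2)), (337, np.int64(-4)), (339, np.int64(3)), (341, np.int64(-1))]
364 [(350, np.int64(3)), (352, np.int64(-1)), (354, np.int64(-2)), (356, np.int64(9)), (358, np.int64(7)), (360, np.int64(7)), (362, np.int64(15)), (364, np.int64(9)), (366, np.int64(12)), (368, np.int64(8)), (370, np.int64(17)), (372, np.int64(-3)), (374, np.int64(1)), (376, np.int64(3)), (378, np.int64(0))]
401 [(387, np.int64(-1)), (389, np.int64(2)), (391, np.int64(6)), (393, np.int64(5)), (395, np.int64(-1)), (397, np.int64(10)), (399, np.int64(4)), (401, np.int64(5)), (403, np.int64(0)), (405, np.int64(9)), (407, np.int64(26)), (409, np.int64(42)), (411, np.int64(-5)), (413, np.int64(0)), (415, np.int64(-1))]
[array([ 0.1246,  0.3801, -0.0005]), array([ 0.3504, -0.6426,  0.0022]), array([ 7.056e-01,  3.711e-01, -1.000e-04])]
```

View pics/top0c.png

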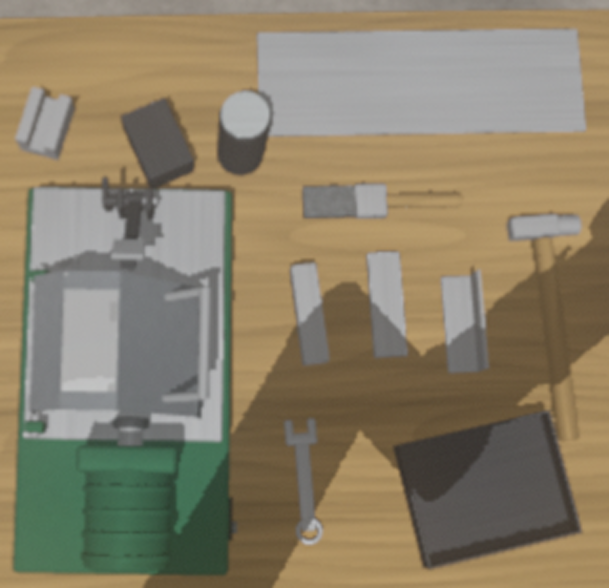

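View pics/scene0c.png

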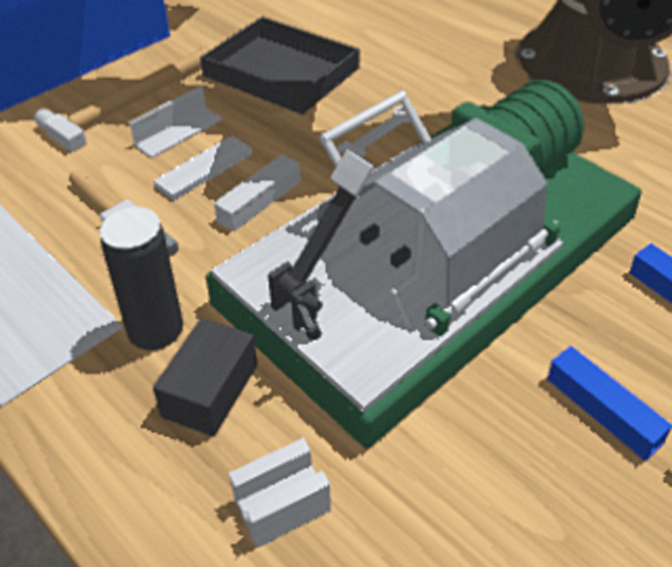

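```bash
python3 - <<'E'
from h import *
p=cv2.imread("pics/top0.png");d=np.load("top0.npy");P=cloud("top",d);Z=P[...,2]
mm=lambda a:np.round(np.array(a)*1000,1)
# plate height
print("plate z",np.median(Z[155:170,200:225])*1000,np.median(Z[290:325,197:212])*1000, np.median(Z[290:325,275:284])*1000)
zp=np.median(Z[290:325,197:212])
# green mask of base
hsv=cv2.cvtColor(p,cv2.COLOR_BGR2HSV)
g=((hsv[...,0]>55)&(hsv[...,0]<90)&(hsv[...,1]>80)).astype(np.uint8)
# blank: rect of z 20..40
def rect(box,lo,hi,n="top",P=P):
    x0,y0,x1,y1=box; m=np.zeros(Z.shape,np.uint8); m[y0:y1,x0:x1]=((P[y0:y1,x0:x1,2]>lo)&(P[y0:y1,x0:x1,2]<hi))
    m=cv2.morphologyEx(m,cv2.MORPH_OPEN,np.ones((2,2)))
    q=P[m>0][:,:2].astype(np.float32); r=cv2.minAreaRect(q*1000); return r,np.median(P[m>0][:,2])*1000,(m>0).sum()
print("blank",rect((310,170,345,245),.022,.042))
# handle
m=(Z>.150)&(Z<.19); m[:, :255]=0; m[:,290:]=0; m[:180]=0;m[260:]=0
print(m.sum(), mm(np.median(P[m],0)))
yy,xx=np.nonzero(m); print(xx.min(),xx.max(),yy.min(),yy.max())
print(np.round(Z[195:255:6,262:290:2]*1000).astype(int))
# tray
print("tray rim/floor"); print(np.round(Z[290,360:465:5]*1000).astype(int))
for uv in((201,188),):pass
E
```

```text
plate z 60.52347861499419 50.49108176967776 50.63219606745628
blank (((494.24072265625, -83.73333740234375), (86.03468322753906, 315.099365234375), 64.65222930908203), np.float64(29.813308880585975), np.int64(560))
359 [525.1  12.2 171.7]
265 279 196 250
[[ 121  112  113  106   62   60   54   58   68   57   59   59   48   49]
 [ 134  142  153  149  149   94   92  176  173   60   60   60   52   51]
 [ 116  117  107  107  101   97   92  174  176   59   60   62   55   52]
 [ 114  115  108  108  103   93   92  175  175   61   58   60   51   54]
 [ 120  116  107  101   97   93   92  178  174   61   65   57   48   50]
 [ 117  117  114  106  105   95  165  171  171   62   63   57   54   53]
 [ 121  116  111  105  101   96  162  173  171   57   63   62   46   51]
 [ 115  116  110  106  100   93  168  171 1340   60   59   56   55   53]
 [ 124  116  112  104  101   94  172  170  169   59   65   56   50   48]
 [ 143  148  151  157  156  163  165  173  169   64   57   68   50   49]]
tray rim/floor
[ 6 -3  4 33  8  4  5  8  2  2  6  6  4  7  1  6  4  6 37 -2  0]
```

```bash
python3 - <<'E'
from h import *
p=cv2.imread("pics/top0.png")
c=cv2.resize(p[140:340,180:300],None,fx=5,fy=5,interpolation=cv2.INTER_CUBIC)
cv2.imwrite("pics/m1.png",c[:600]);cv2.imwrite("pics/m2.png",c[400:])
p=cv2.imread("pics/scene0.png")
c=cv2.resize(p[160:340,195:410],None,fx=3.6,fy=3.3,interpolation=cv2.INTER_CUBIC);cv2.imwrite("pics/m3.png",c)
E
```

```text
(no output)
```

View pics/m1.png

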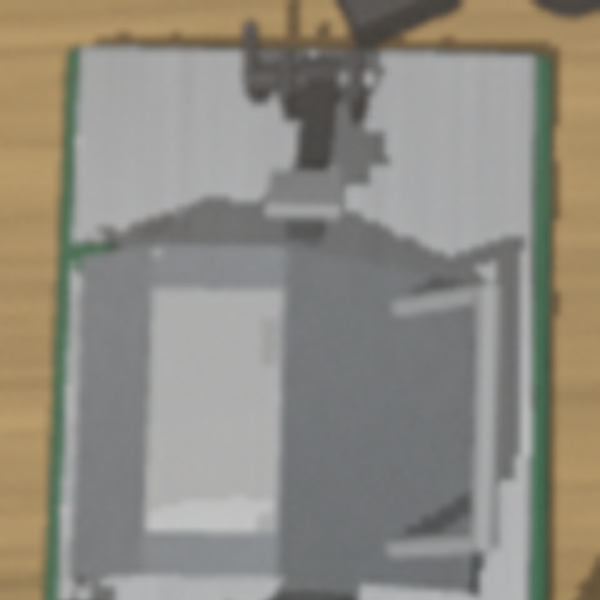

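View pics/m2.png

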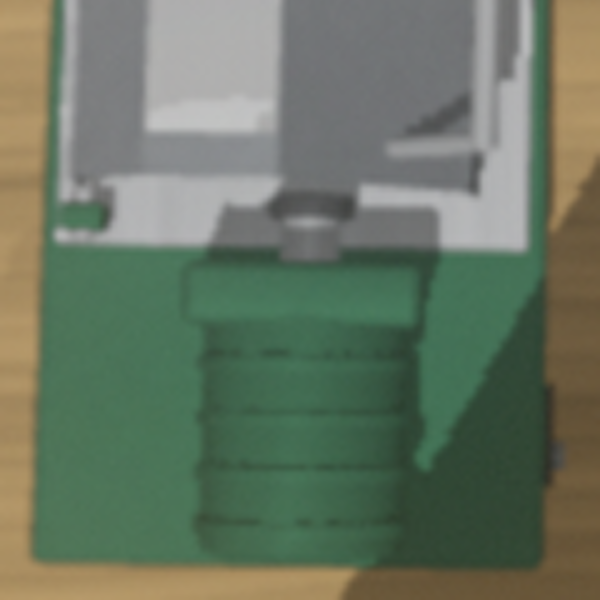

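View pics/m3.png

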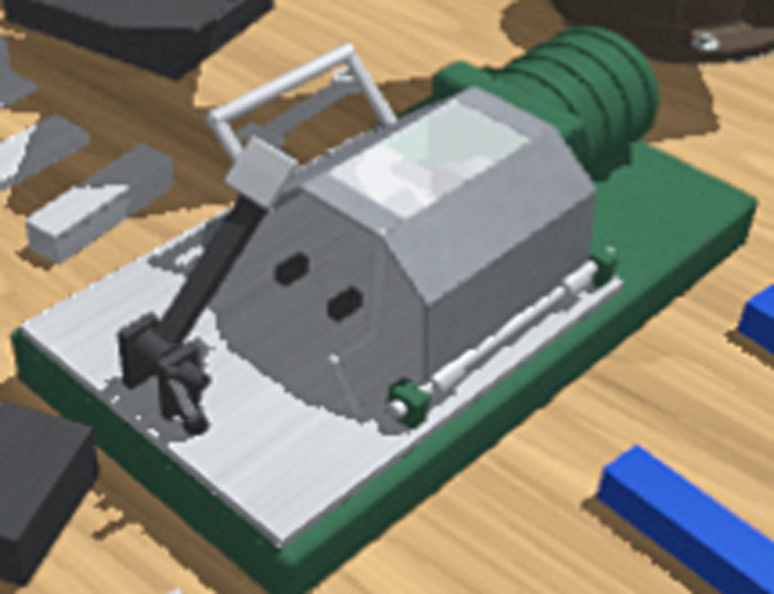

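```bash
cat >> h.py <<'E'
def tri(uvt,uvs):
    o1,d1=ray("top",*uvt);o2,d2=ray("scene",*uvs)
    A=np.stack([d1,-d2],1);t=np.linalg.lstsq(A,o2-o1,rcond=None)[0]
    a=o1+t[0]*d1;b=o2+t[1]*d2
    return (a+b)/2*1000,np.linalg.norm(a-b)*1000
E
python3 - <<'E'
from h import *
np.set_printoptions(suppress=True,precision=1)
for n,uv in dict(TL=(194.8,149.6),TR=(288,150),BL=(190.4,268.4),BR=(285.6,270)).items(): print(n,atz("top",*uv,.0605)*1000)
for n,uv in dict(TL=(194,149),TR=(290.5,150),BL=(187,332),BR=(288.3,333)).items(): print("green",n,atz("top",*uv,.0505)*1000)
print("handle +x",tri((277.4,193.5),(254.5,195)),atz("top",277.4,193.5,.17)*1000)
print("handle -x",tri((276.6,249.6),(291.8,174.6)),atz("top",276.6,249.6,.17)*1000)
print("hinge +x",tri((199,189.6),(195+408/3.6,160+405/3.3)),atz("top",199,189.6,.08)*1000)
print("hinge -x",tri((196.6,262.6),(195+603/3.6,160+265/3.3)),atz("top",196.6,262.6,.08)*1000)
# blank corner from crop: scale 2.1, off (180,60)
for c in((291,265),(315,261),(329,360),(304,364)):
    print("blank",atz("top",180+c[0]/2.1,60+c[1]/2.1,.030)*1000)
for c in((397,447),(547,412),(580,531),(427,566)):
    print("tray",atz("top",180+c[0]/2.1,60+c[1]/2.1,.035)*1000)
# blank scene top corners
s=np.load("scene0.npy");S=cloud("scene",s);
E
```

```text
TL [734.5 212.2  60.5]
TR [728.5 -23.4  60.5]
BL [435.7 222.5  60.5]
BR [426.5  -9.5  60.5]
green TL [738.9 215.8  50.5]
green TR [731.1 -30.1  50.5]
green BL [283.2 232.3  50.5]
green BR [275.  -12.4  50.5]
handle +x (array([592.4,  10.2, 175. ]), np.float64(7.09743400752361)) [595.8   7.5 170. ]
handle -x (array([468.2,  11.9, 167.6]), np.float64(0.8676974043934725)) [467.8  12.2 170. ]
hinge +x (array([627.6, 200.6,  74.1]), np.float64(2.5342240750503193)) [627.1 198.8  80. ]
hinge -x (array([447.5, 207.9,  71.8]), np.float64(4.905060824269182)) [448.3 204.6  80. ]
blank [ 639.6 -100.4   30. ]
blank [ 644.  -129.9   30. ]
blank [ 521.9 -142.1   30. ]
blank [ 517.7 -111.7   30. ]
tray [ 415.4 -218.3   35. ]
tray [ 452.4 -401.5   35. ]
tray [ 310.8 -431.4   35. ]
tray [ 275.8 -247.    35. ]
```

```bash
python3 - <<'E'
from h import *
np.set_printoptions(suppress=True,precision=1)
print("pad",tri((180+305/5,140+193/5),(195+264/3.6,160+172/3.3)),atz("top",241,178.5,.19)*1000)
d=np.load("top0.npy");P=cloud("top",d);
for uv in((486,135),(497,260),(490,200)):print(uv,P[uv[1],uv[0]]*1000)
E
```

```text
pad (array([626.7,  89.4, 192.8]), np.float64(1.774261881566458)) [628.1  88.9 190. ]
(486, 135) [ 761.1 -537.9   54.5]
(497, 260) [ 437.9 -537.4   54.7]
(490, 200) [ 592.4 -538.7   41.1]
```

Emit:
apply_moves:
  motion:
    - [[1.5, 4, 0], -2]
    - [[3.2, 8, 0], -6]
    - [[5, 12.4, 0], -10]
    - [[6.8, 17, 0], -14]
    - [[8.6, 21.4, 0], -18]
    - [[10.4, 26, 0], -22]
    - [[12.2, 30.4, 0], -26.4]
    - [[14, 35, 0], -26.4]
    - [[15.8, 39.4, 0], -26.4]
    - [[17.6, 44, 0], -26.4]
  hand: 4.0

```text
clock: 1.1
tool_pos: [0.4537, -0.1734, 0.2266]
orientation: [180.0, -0.0, 87.9]
force: [0.2, -1.0, 0.2]
opening: 0.04
```

Emit:
apply_moves:
  motion:
    - [[2, 4.6, 0], 0]
    - [[4, 9.2, 0], 0]
    - [[6, 14, 0], 0]
    - [[7.7, 18.4, 0], 0]
    - [[7.7, 18.4, 0], 0]
    - [[7.7, 18.4, -2.5], 0]
    - [[7.7, 18.4, -5], 0]
    - [[7.7, 18.4, -6.5], 0]
    - [[7.7, 18.4, -7.8], 0]
    - [[7.7, 18.4, -7.8], 0]

```text
clock: 2.1
tool_pos: [0.529, 0.0082, 0.1466]
orientation: [-179.8, 0.1, 87.9]
force: [0.9, -0.1, -0.4]
opening: 0.0397
```

```bash
python3 - <<'E'
from h import *
for n,b in(("scene",(190,90,420,300)),("top",(180,130,320,300))):
    p,d=ctrl.snapshot(n); x0,y0,x1,y1=b; cv2.imwrite(f"pics/{n}1.png",cv2.resize(p[y0:y1,x0:x1],None,fx=2.8,fy=2.8,interpolation=cv2.INTER_CUBIC))
E
```

```text
(no output)
```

View pics/scene1.png

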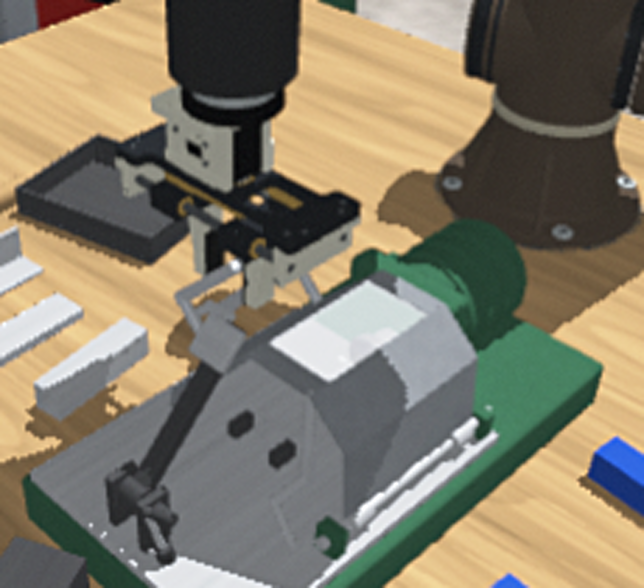

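The picture shows the handle bar between the two fingers, around pixel (235,265). I'll close on it.

Emit:
apply_moves:
  motion:
    - [[0, 0, 0], 0]
    - [[0, 0, 0], 0]
    - [[0, 0, 0], 0]
    - [[0, 0, 0], 0]
    - [[0, 0, 0], 0]
  hand: 0.5

```text
clock: 2.7
tool_pos: [0.5308, 0.0095, 0.1489]
orientation: [179.9, -0.1, 87.9]
force: [-2.1, 4.6, 1.4]
opening: 0.0105
```

```bash
python3 - <<'E'
import numpy as np
# arc rows from current grasp: hinge at (y .2035,.075)
r=.213; th0=np.radians(154.4)
for a in np.arange(0,1.56,.08):
    t=th0-a; dy=r*(np.cos(t)-np.cos(th0)); dz=r*(np.sin(t)-np.sin(th0))
    print(round(a,2),np.round([dy*.0366*100,dy*99.93,dz*100],1))
E
```

```text
0.0 [0. 0. 0.]
0.08 [0.  0.8 1.5]
0.16 [0.1 1.7 2.9]
0.24 [0.1 2.7 4.3]
0.32 [0.1 3.9 5.6]
0.4 [0.2 5.1 6.8]
0.48 [0.2 6.4 7.8]
0.56 [0.3 7.8 8.8]
0.64 [0.3 9.3 9.7]
0.72 [ 0.4 10.8 10.4]
0.8 [ 0.5 12.4 11. ]
0.88 [ 0.5 14.1 11.5]
0.96 [ 0.6 15.7 11.8]
1.04 [ 0.6 17.4 12. ]
1.12 [ 0.7 19.1 12.1]
1.2 [ 0.8 20.8 12. ]
1.28 [ 0.8 22.5 11.8]
1.36 [ 0.9 24.2 11.5]
1.44 [ 0.9 25.8 11. ]
1.52 [ 1.  27.4 10.4]
```

Emit:
apply_moves:
  motion:
    - [[0, 0.8, 1.5], 0]
    - [[0.1, 1.7, 2.9], 0]
    - [[0.1, 2.7, 4.3], 0]
    - [[0.1, 3.9, 5.6], 0]
    - [[0.2, 5.1, 6.8], 0]
    - [[0.2, 6.4, 7.8], 0]

```text
clock: 3.3
tool_pos: [0.5331, 0.0716, 0.2279]
orientation: [179.9, 0.2, 87.9]
force: [4.1, -8.4, 1.9]
opening: 0.0112
```

```bash
python3 - <<'E'
from h import *
p,d=ctrl.snapshot("scene"); cv2.imwrite("pics/s2.png",cv2.resize(p[60:300,190:420],None,fx=2.5,fy=2.5))
E
```

```text
(no output)
```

View pics/s2.png

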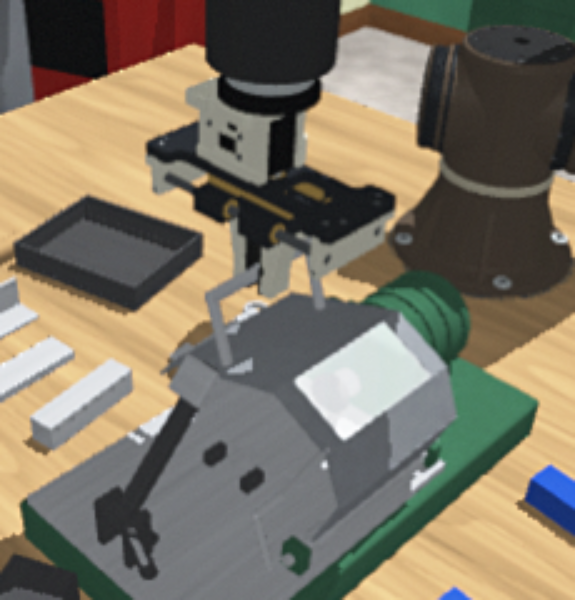

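The hood is following: the bar is between the finger pads near (255,275). I'll continue the arc.

Emit:
apply_moves:
  motion:
    - [[0.1, 1.4, 1.0], 0]
    - [[0.1, 2.9, 1.9], 0]
    - [[0.2, 4.4, 2.6], 0]
    - [[0.3, 6.0, 3.2], 0]
    - [[0.3, 7.7, 3.7], 0]
    - [[0.4, 9.3, 4.0], 0]
    - [[0.4, 11.0, 4.2], 0]
    - [[0.5, 12.7, 4.3], 0]

```text
clock: 4.15
tool_pos: [0.5381, 0.2002, 0.2706]
orientation: [179.9, -0.0, 87.9]
force: [3.0, -0.7, -0.8]
opening: 0.0108
```

Emit:
apply_moves:
  motion:
    - [[0.1, 1.7, -0.1], 0]
    - [[0.1, 3.4, -0.3], 0]
    - [[0.2, 5.1, -0.6], 0]
    - [[0.2, 6.7, -1.1], 0]
    - [[0.3, 8.3, -1.7], 0]
    - [[0.3, 8.3, -1.7], 0]
    - [[0.3, 8.3, -1.7], 0]

```text
clock: 4.85
tool_pos: [0.5411, 0.2848, 0.2518]
orientation: [180.0, -0.1, 87.9]
force: [5.7, 1.6, 1.6]
opening: 0.011
```

```bash
python3 - <<'E'
from h import *
p,d=ctrl.snapshot("scene"); cv2.imwrite("pics/s3.png",cv2.resize(p[30:300,190:460],None,fx=2.2,fy=2.2))
E
```

```text
(no output)
```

View pics/s3.png

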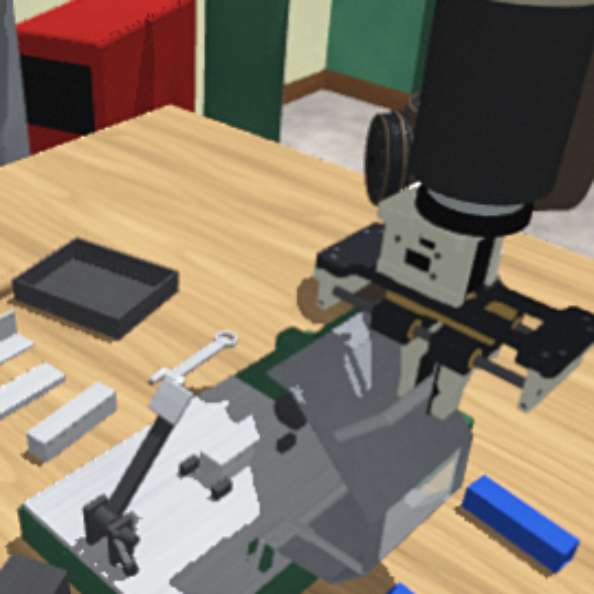

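Emit:
apply_moves:
  motion:
    - [[0.1, 1.5, -0.7], 0]
    - [[0.1, 3.1, -1.6], 0]
    - [[0.1, 3.1, -1.6], 0]

```text
clock: 5.2
tool_pos: [0.5422, 0.317, 0.2345]
orientation: [180.0, -0.0, 87.9]
force: [6.6, 2.9, -0.3]
opening: 0.011
```

Emit:
apply_moves:
  motion:
    - [[0, 0, 0], 0]
    - [[0, 0, 0], 0]
    - [[0, 0, 0.5], 0]
    - [[0, 0, 2], 0]
    - [[0, 0, 4.5], 0]
    - [[0, 0, 8], 0]
    - [[0, 0, 8], 0]
  hand: 4.0

```text
clock: 5.9
tool_pos: [0.5429, 0.3141, 0.3221]
orientation: [179.7, -0.2, 87.9]
force: [1.0, -0.1, -0.2]
opening: 0.0398
```

Emit:
apply_moves:
  motion:
    - [[-1, -4, 0], 0]
    - [[-2, -8.5, 0], 0]
    - [[-3, -13, 0], 0]
    - [[-4, -17.5, 0], 0]
    - [[-5, -22, 0], 0]
    - [[-6, -26.5, 0], 0]
    - [[-7, -31, 0], 0]
    - [[-8, -35.5, 0], 0]
    - [[-9, -40, 0], 0]
    - [[-9, -44, 0], 0]

```text
clock: 6.9
tool_pos: [0.4496, -0.1282, 0.3174]
orientation: [180.0, -0.0, 87.9]
force: [1.5, 0.1, 0.3]
opening: 0.0399
```

```bash
python3 - <<'E'
from h import *
for n,b in(("scene",(190,100,440,320)),("top",(170,130,320,300))):
    p,d=ctrl.snapshot(n); np.save(n+"4.npy",d); cv2.imwrite(f"pics/{n}4.png",p);x0,y0,x1,y1=b; cv2.imwrite(f"pics/{n}4c.png",cv2.resize(p[y0:y1,x0:x1],(750,int(750*(y1-y0)/(x1-x0)))if n=="scene" else (529,600),interpolation=cv2.INTER_CUBIC))
E
```

```text
(no output)
```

View pics/scene4c.png

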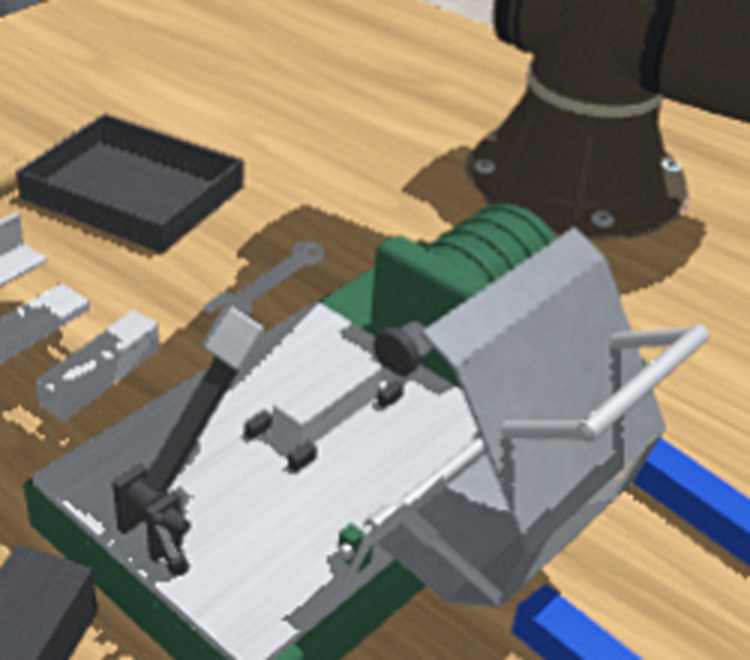

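View pics/top4c.png

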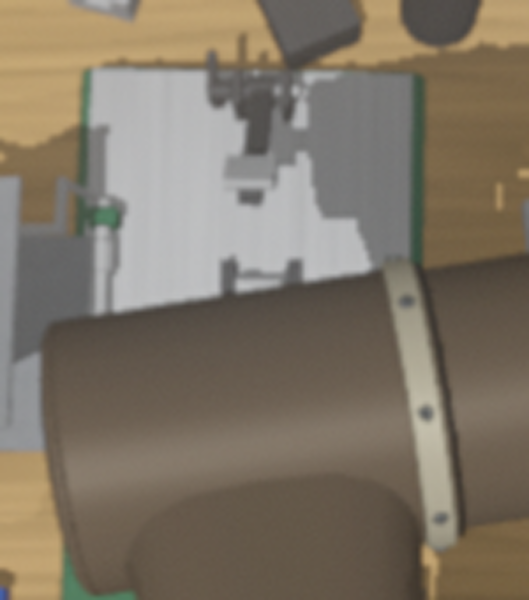

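Emit:
apply_moves:
  motion:
    - [[-1, -4.5, 0], 0]
    - [[-2, -9, 0], 0]
    - [[-3, -13.5, 0], 0]
    - [[-4, -18, 0], 0]
    - [[-5, -22, 0], 0]
    - [[-6, -26, 0], 0]
    - [[-6, -28, 0], 0]
    - [[-6, -30, 0], 0]

```text
clock: 7.8
tool_pos: [0.3908, -0.4271, 0.3164]
orientation: [-179.9, -0.0, 87.8]
force: [-0.7, 0.3, 0.5]
opening: 0.0397
```

```bash
python3 - <<'E'
from h import *
for n,b in(("top",(170,130,320,300)),):
    p,d=ctrl.snapshot(n); np.save(n+"5.npy",d); cv2.imwrite(f"pics/{n}5.png",p);x0,y0,x1,y1=b; cv2.imwrite(f"pics/{n}5c.png",cv2.resize(p[y0:y1,x0:x1],None,fx=3.5,fy=3.5,interpolation=cv2.INTER_CUBIC))
    c=p[180:260,210:280];c=cv2.convertScaleAbs(c,alpha=1.3,beta=-40); cv2.imwrite("pics/top5d.png",cv2.resize(c,None,fx=7,fy=7,interpolation=cv2.INTER_CUBIC))
p=cv2.imread("pics/scene4.png")[205:265,260:345]; cv2.imwrite("pics/s4d.png",cv2.resize(p,None,fx=8,fy=8,interpolation=cv2.INTER_CUBIC))
P=cloud("top",d)
print(np.round(P[190:260:3,226:262:2,2]*1000).astype(int))
E
```

```text
[[  61   65   59   59   60   61   62   58   60   62   62   60   59   58
    60   62   59   60]
 [  62   58   62   58   65   60   60   60   57   58   65   59   58   61
    62   59   66   56]
 [  61   63   60   65   60   61   61   60   60   60   55   62   61   58
    59   61   62   58]
 [  64   58   64   60   60   57   58   62   57   56   61   64   58   58
    61   59   62   58]
 [  65   56   63   62   63   58   58   64   56   61   60   59   59   58
    58   64   58   57]
 [  62   58   61   75   77   63   63   63   60   62   53   59   61   75
    72   62   58   60]
 [  57   59   61   75   73   62   65   61   64   63   60   59   61   78
    77   59   64   66]
 [  63   65   60   74   76   59   91   96   95   87   94   88   59   76
    69   61   63   61]
 [  58   63   67   62   59   59   90   94   86   93   92   89   65   61
    62   61   62   60]
 [  59   61   64   60   58   62   90   91   93   87   91   93   61   58
    60   62   62   60]
 [  65   63   65   56   61   63   91   93   89   90   88   92   61   59
    57   57   59   55]
 [  62   59   62   60   62   59   87   88   93   91   9
[... 480 characters left out ...]
0   62   60
    58   60   60   60]
 [  58   59   63   57   62   56   89   92   89   91   87   91   61   63
    61   66   60   61]
 [  62   58   57   74   75   95   93   93   94   88   89   93   70   76
    57   66   60   62]
 [  63   65   61   75   74   60   63   62   60   59   60   60   73   74
    58   60   58   59]
 [  64   57   60   78   71   65   59   60   58   60   65   59   75   77
    64   61   60   62]
 [  60   64   60   64   58   62   64   61   57   62   59   64   60   61
    60   55   61   60]
 [  59   60   67   60   58   61   64   62   60   58   58   58   59   57
    62   60   59   56]
 [  60   63   58   63   91   94   94   99   96   94   93   87   75   66
    59   59   60   61]]
```

View pics/top5c.png

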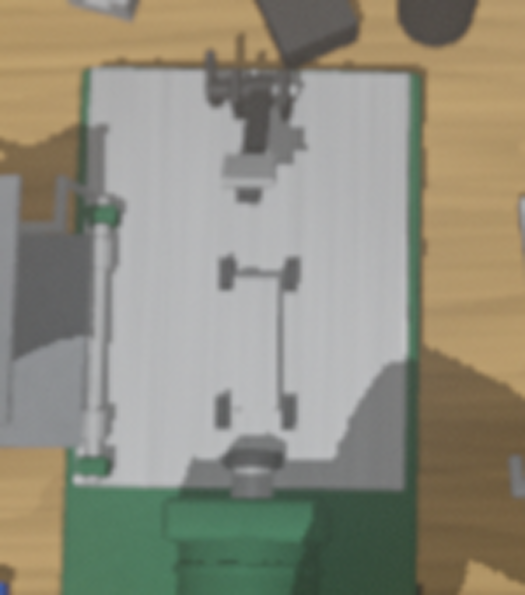

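View pics/top5d.png

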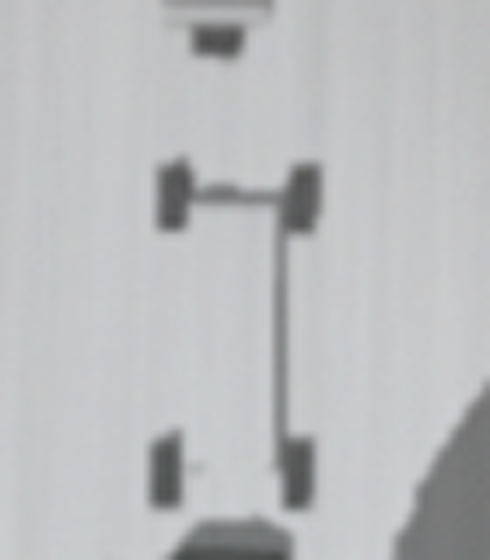

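View pics/s4d.png

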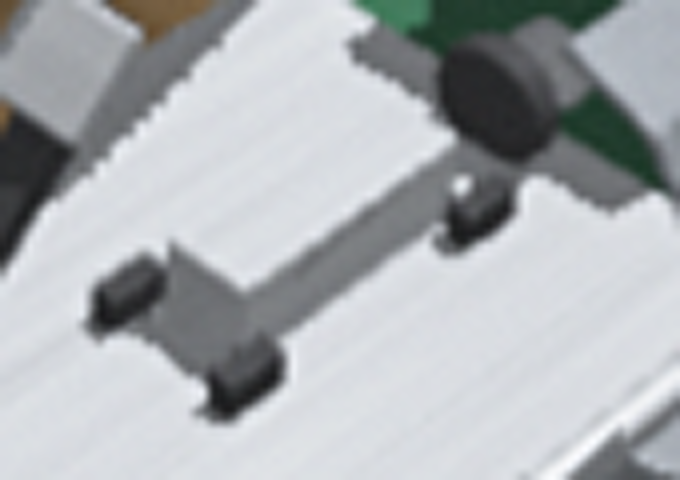

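```bash
python3 - <<'E'
from h import *
np.set_printoptions(suppress=True,precision=1)
d=np.load("top5.npy");P=cloud("top",d);Z=P[...,2]
# dark lug pixels
g=cv2.cvtColor(cv2.imread("pics/top5.png"),cv2.COLOR_BGR2GRAY).astype(float)
L={}
for n,(u,v) in dict(TL=(174,197),TR=(304,198),BL=(166,470),BR=(299,473)).items():
    u=210+u/7;v=180+v/7;L[n]=atz("top",u,v,.072)[:3]*1000;print(n,L[n])
c=sum(L.values())/4;print("cradle",c)
vx=(L["TL"]+L["TR"]-L["BL"]-L["BR"])/2;print("len",np.linalg.norm(vx),np.degrees(np.arctan2(vx[1],vx[0])))
vy=(L["TL"]-L["TR"]+L["BL"]-L["BR"])/2;print("wid",np.linalg.norm(vy),np.degrees(np.arctan2(-vy[0],vy[1])))
def fit(box,lo,hi):
    x0,y0,x1,y1=box;m=np.zeros(Z.shape,np.uint8);m[y0:y1,x0:x1]=(Z[y0:y1,x0:x1]>lo)&(Z[y0:y1,x0:x1]<hi)
    n,lab,st,ce=cv2.connectedComponentsWithStats(m,connectivity=4);i=1+np.argmax(st[1:,4]);m=lab==i
    vv,uu=np.nonzero(m); zt=np.median(Z[m]); Q=np.array([atz("top",u,v,zt)[:2] for u,v in zip(uu,vv)])*1000
    r=cv2.minAreaRect(Q.astype(np.float32)); Qc=Q-Q.mean(0);w,V=np.linalg.eigh(Qc.T@Qc); a=V[:,1];a=a*np.sign(a[0])
    print("top z",zt*1000,"mean",Q.mean(0),"yaw",np.degrees(np.arctan2(a[1],a[0])),"ext",np.ptp(Qc@V,axis=0),"rect",r)
fit((228,200,256,252),.083,.1)
fit((312,170,345,245),.022,.042)
E
```

```text
TL [580.3 111.7  72. ]
TR [579.  66.  72.]
BL [484.3 115.5  72. ]
BR [482.2  69.3  72. ]
cradle [531.4  90.6  72. ]
len 96.47897553232856 -2.115700985790854
wid 45.94364330632204 -2.1471325213722072
top z 90.31411699898939 mean [529.4  92.6] yaw -0.840316273737105 ext [28.8 90.1] rect ((529.8472290039062, 93.32039642333984), (28.81181526184082, 89.89018249511719), 88.74317169189453)
top z 30.59728680861418 mean [ 581.3 -119.9] yaw 5.82860111195181 ext [ 31.  120.1] rect ((581.5363159179688, -119.81075286865234), (120.15035247802734, 30.950510025024414), 5.963506698608398)
```

```bash
cat >> h.py <<'E'
def boxpts(c,yaw,xr,yr,zr):
    a=np.radians(yaw);R=np.array([[np.cos(a),-np.sin(a)],[np.sin(a),np.cos(a)]])
    pts=[]
    for z in zr:
        for x,y in((xr[0],yr[0]),(xr[1],yr[0]),(xr[1],yr[1]),(xr[0],yr[1])): 
            q=R@[x,y]+c; pts.append([q[0]/1000,q[1]/1000,z/1000])
    return np.array(pts)
def draw(img,n,B,off,s,col):
    q=np.round(((proj(n,B)-off+.5)*s)).astype(int)
    for i in range(4):
        for a,b in((i,(i+1)%4),(4+i,4+(i+1)%4),(i,4+i)): cv2.line(img,tuple(map(int,q[a])),tuple(map(int,q[b])),col,1)
E
python3 - <<'E'
from h import *
C=np.array([531,92.]);Y=-2.1
for n,f,off,s,sz in(("top","top5",(210,180),7,(75,80)),("scene","scene4",(255,205),8,(90,65)),("top","top5",(305,165),7,(60,80)),("scene","scene4",(190,190),8,(70,60))):
    p=cv2.imread(f"pics/{f}.png")[off[1]:off[1]+sz[1],off[0]:off[0]+sz[0]];p=cv2.resize(p,None,fx=s,fy=s,interpolation=cv2.INTER_CUBIC)
    for sx in(1,-1):
        for sy in(1,-1): draw(p,n,boxpts(C,Y,sorted((sx*38,sx*60)),sorted((sy*18,sy*28)),(60,74)),off,s,(0,0,255))
    draw(p,n,boxpts(np.array([529.5,92.8]),-1.,(-45,45),(-15,15),(60,90)),off,s,(255,0,0))
    draw(p,n,boxpts(np.array([581.4,-119.9]),5.9,(-60,60),(-15,15),(0,30)),off,s,(0,160,0))
    cv2.imwrite(f"pics/o_{n}_{off[0]}.png",p)
E
```

```text
(no output)
```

View pics/o_top_210.png

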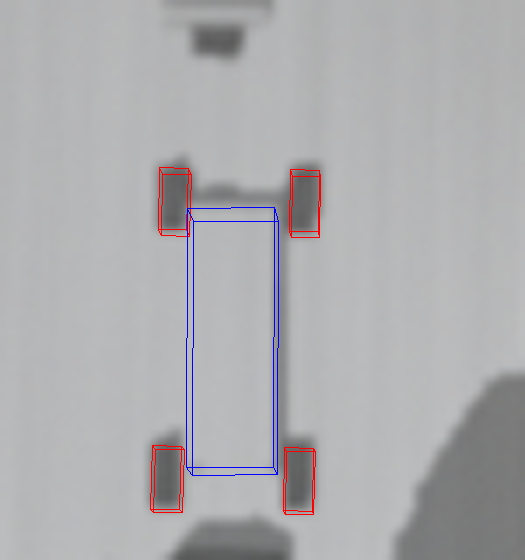

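View pics/o_scene_255.png

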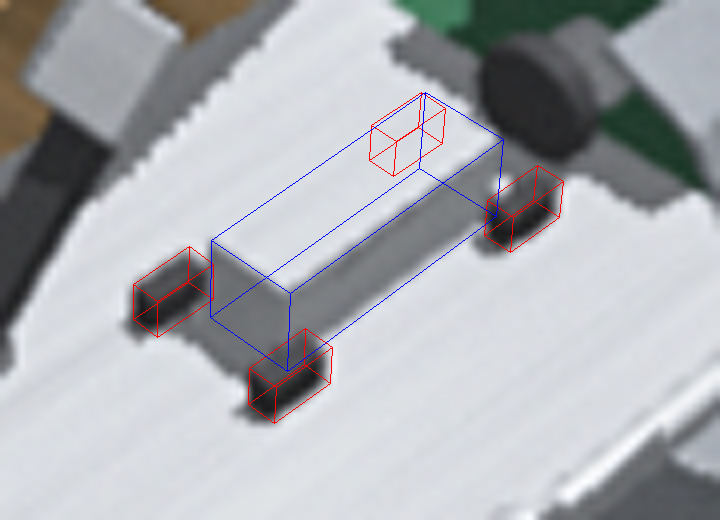

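View pics/o_top_305.png

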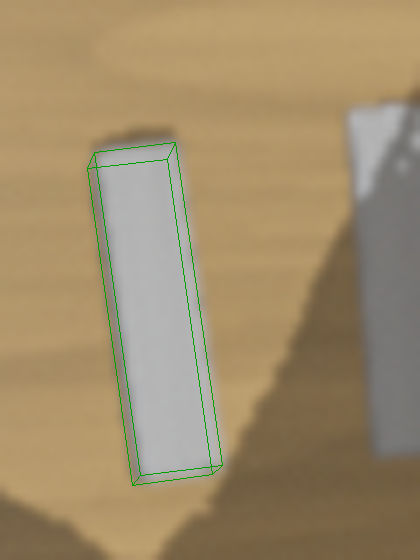

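View pics/o_scene_190.png

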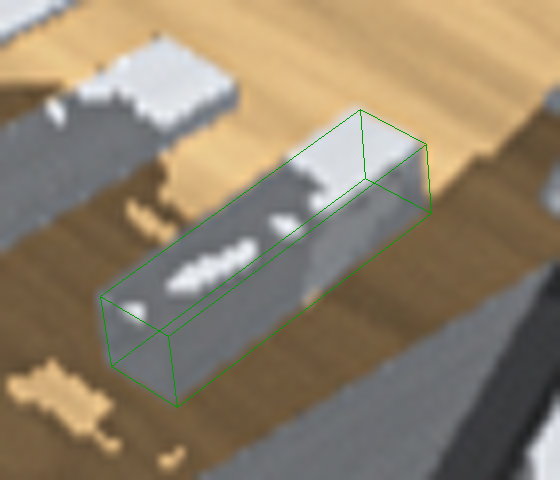

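```bash
python3 - <<'E'
from h import *
for n,f in(("top","top5"),("scene","scene4")):
    P=cloud(n,np.load(f+".npy")).reshape(-1,3)*1000
    m=(P[:,0]>440)&(P[:,0]<640)&(P[:,1]>150)&(P[:,1]<420)&(P[:,2]<320)
    Q=P[m]
    for lo in range(60,290,20):
        s=Q[(Q[:,2]>=lo)&(Q[:,2]<lo+20)]
        if len(s): print(n,lo,len(s),"y pct",np.round(np.percentile(s[:,1],[0,2,10,50])), "x",np.round(np.percentile(s[:,0],[2,98])))
E
```

```text
top 60 2444 y pct [150. 152. 164. 216.] x [448. 632.]
top 80 356 y pct [189. 191. 196. 205.] x [443. 631.]
top 100 96 y pct [219. 220. 220. 227.] x [468. 638.]
top 120 17 y pct [221. 221. 223. 243.] x [465. 628.]
top 140 40 y pct [316. 316. 316. 319.] x [467. 602.]
top 160 226 y pct [302. 302. 304. 310.] x [467. 601.]
top 180 237 y pct [286. 288. 290. 296.] x [466. 612.]
top 200 274 y pct [273. 274. 276. 282.] x [467. 612.]
top 220 395 y pct [260. 263. 265. 273.] x [468. 608.]
top 240 944 y pct [227. 239. 245. 260.] x [467. 608.]
top 260 549 y pct [223. 225. 227. 234.] x [466. 610.]
scene 60 2062 y pct [150. 152. 160. 215.] x [461. 635.]
scene 80 288 y pct [189. 191. 197. 206.] x [492. 631.]
scene 100 386 y pct [219. 221. 225. 274.] x [476. 636.]
scene 120 142 y pct [222. 226. 311. 314.] x [471. 617.]
scene 140 249 y pct [311. 313. 315. 317.] x [470. 617.]
scene 160 716 y pct [299. 302. 304. 310.] x [470. 616.]
scene 180 470 y pct [285. 288. 290. 294.] x [470. 615.]
scene 200 660 y pct [271. 274. 276. 282.] x [472. 614.]
scene 220 944 y pct [257. 261. 263. 270.] x [469. 613.]
scene 240 1473 y pct [234. 240. 244. 257.] x [469. 612.]
scene 260 555 y pct [223. 225. 227. 233.] x [467. 611.]
```

Emit:
apply_moves:
  motion:
    - [[1.2, 4.5, 0], 0]
    - [[2.4, 9, 0], 0]
    - [[3.6, 13.5, -1], 0]
    - [[4.8, 18, -2], 0]
    - [[6, 22.5, -3], 0]
    - [[7.2, 27, -4], 0]
    - [[8.4, 31.5, -5], 0.5]
    - [[9.6, 36, -6], 0.7]
    - [[10.8, 40.5, -7], 0.7]
    - [[12, 45, -8], 0.7]
  hand: 5.2

```text
clock: 8.85
tool_pos: [0.5111, 0.0262, 0.2366]
orientation: [180.0, -0.0, 88.6]
force: [1.3, -0.5, 0.0]
opening: 0.052
```

Emit:
apply_moves:
  motion:
    - [[1.2, 4, 0], 0]
    - [[1.9, 7, -2], 0]
    - [[1.9, 7, -6], 0]
    - [[1.9, 7, -9], 0]
    - [[1.9, 7, -12], 0]
    - [[1.9, 7, -12], 0]

```text
clock: 9.45
tool_pos: [0.5274, 0.0931, 0.1129]
orientation: [-179.6, 0.2, 88.6]
force: [-0.2, -0.3, 0.3]
opening: 0.0518
```

Emit:
apply_moves:
  motion:
    - [[0.2, 0, -2], 0]
    - [[0.2, 0, -4], 0]
    - [[0.2, 0, -4.8], 0]
    - [[0.2, 0, -4.8], 0]

```text
clock: 9.85
tool_pos: [0.5324, 0.0937, 0.0688]
orientation: [-180.0, 0.0, 88.6]
force: [-0.3, 1.1, 0.3]
opening: 0.0518
```

Emit:
apply_moves:
  motion:
    - [[0, 0, 0], 0]
    - [[0, 0, 0], 0]
    - [[0, 0, 0], 0]
    - [[0, 0, 0], 0]
    - [[0, 0, 0], 0]
    - [[0, 0, 0], 0]
  hand: 2.2

```text
clock: 10.45
tool_pos: [0.5329, 0.0937, 0.0694]
orientation: [179.9, -0.0, 88.6]
force: [-2.7, -1.8, 6.4]
opening: 0.0301
```

Emit:
apply_moves:
  motion:
    - [[0, 0, 1.5], 0]
    - [[0, 0, 4], 0]
    - [[0, 0, 7], 0]
    - [[0, 0, 10], 0]
    - [[0, 0, 13], 0]
    - [[0, 0, 13], 0]

```text
clock: 11.05
tool_pos: [0.5346, 0.0945, 0.2028]
orientation: [179.6, -0.2, 88.6]
force: [0.6, 0.4, -2.5]
opening: 0.0297
```

Emit:
apply_moves:
  motion:
    - [[-1.7, -4.2, 0], 1.3]
    - [[-3.4, -8.4, 0], 2.6]
    - [[-5.1, -12.6, 0], 4]
    - [[-6.8, -16.8, 0], 5.3]
    - [[-8.6, -21, 0], 6.6]
    - [[-10.3, -25.2, 0], 8]
    - [[-12, -29.4, 0], 9.3]
    - [[-13.7, -33.6, 0], 10.6]
    - [[-15.4, -37.8, -1], 12]
    - [[-17.1, -41.9, -3], 13.2]

```text
clock: 12.05
tool_pos: [0.3612, -0.3271, 0.169]
orientation: [179.9, 0.1, 101.8]
force: [0.9, -0.2, -2.9]
opening: 0.0298
```

Emit:
apply_moves:
  motion:
    - [[0, 0, -1], 0]
    - [[0, 0, -5], 0]
    - [[0, 0, -9], 0]
    - [[0, 0, -12], 0]
    - [[0, 0, -13.5], 0]
    - [[0, 0, -13.5], 0]

```text
clock: 12.65
tool_pos: [0.3594, -0.3241, 0.0309]
orientation: [-179.7, -0.2, 101.8]
force: [-0.9, 0.3, -1.9]
opening: 0.0299
```

Emit:
apply_moves:
  motion:
    - [[0.5, 0, -0.5], 0]
    - [[0.5, 0, -1], 0]
    - [[0.5, 0, -1.3], 0]
    - [[0.5, 0, -1.6], 0]
    - [[0.5, 0, -1.6], 0]

```text
clock: 13.15
tool_pos: [0.3665, -0.3252, 0.0175]
orientation: [180.0, -0.0, 101.8]
force: [0.1, -0.6, -3.1]
opening: 0.0295
```

```bash
python3 - <<'E'
from h import *
p,d=ctrl.snapshot("scene"); cv2.imwrite("pics/s6.png",cv2.resize(p[60:300,120:360],None,fx=2.5,fy=2.5))
E
```

```text
(no output)
```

View pics/s6.png

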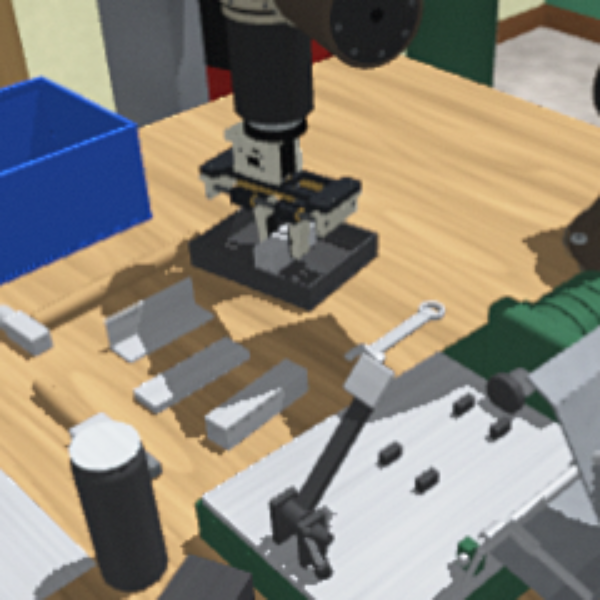

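The tube is inside the tray, around (285,250) in the crop, with the fingers clear of the walls. I'll set it down and release.

Emit:
apply_moves:
  motion:
    - [[0, 0, -0.3], 0]
    - [[0, 0, -0.5], 0]
    - [[0, 0, -0.5], 0]

```text
clock: 13.5
tool_pos: [0.3667, -0.3254, 0.0134]
orientation: [180.0, 0.0, 101.8]
force: [-2.2, 2.6, 10.9]
opening: 0.0298
```

Emit:
apply_moves:
  motion:
    - [[0, 0, 0], 0]
    - [[0, 0, 0], 0]
    - [[0, 0, 0], 0]
    - [[0, 0, 2], 0]
    - [[0, 0, 5], 0]
    - [[0, 0, 8], 0]
    - [[0, 0, 11], 0]
    - [[0, 0, 13], 0]
  hand: 4.8

```text
clock: 14.3
tool_pos: [0.3672, -0.3256, 0.1447]
orientation: [179.9, 0.1, 101.8]
force: [0.9, 0.1, 0.2]
opening: 0.0479
```

Emit:
apply_moves:
  motion:
    - [[3.3, 3.2, 0], -1]
    - [[6.6, 6.4, 0], -2]
    - [[9.9, 9.6, 0], -3]
    - [[13.2, 12.8, 0], -4]
    - [[16.5, 16, 0], -5.9]
    - [[19.5, 18.8, 0], -5.9]
    - [[21.4, 20.6, -2], -5.9]
    - [[21.4, 20.6, -6], -5.9]
    - [[21.4, 20.6, -9], -5.9]
    - [[21.4, 20.6, -9], -5.9]
  hand: 5.2

```text
clock: 15.3
tool_pos: [0.5773, -0.1191, 0.0482]
orientation: [-179.5, -0.0, 95.9]
force: [-0.2, -0.7, -0.7]
opening: 0.052
```

Emit:
apply_moves:
  motion:
    - [[0, 0, 0], 0]
    - [[0, 0, -2], 0]
    - [[0, 0, -3.6], 0]
    - [[0, 0, -4.2], 0]
    - [[0, 0, -4.2], 0]

```text
clock: 15.8
tool_pos: [0.5811, -0.1195, 0.0115]
orientation: [179.9, 0.0, 95.9]
force: [-0.1, 0.0, 0.2]
opening: 0.0522
```

```bash
python3 - <<'E'
from h import *
p,d=ctrl.snapshot("scene"); cv2.imwrite("pics/s7.png",cv2.resize(p[60:300,120:360],None,fx=2.5,fy=2.5))
E
```

```text
(no output)
```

View pics/s7.png

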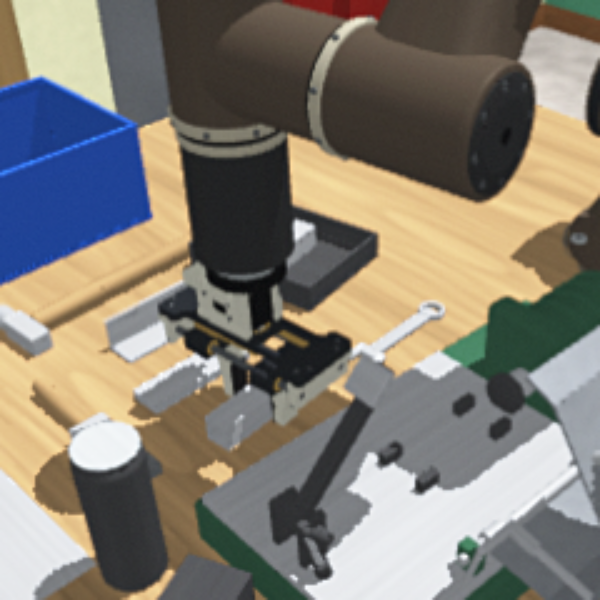

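The fingers straddle the tube near (245,400), and nothing else is between them. Next I'll grip and lift.

Emit:
apply_moves:
  motion:
    - [[0, 0, -0.1], 0]
    - [[0, 0, -0.1], 0]
    - [[0, 0, -0.1], 0]
    - [[0, 0, -0.1], 0]
    - [[0, 0, -0.1], 0]
    - [[0, 0, -0.1], 0]
  hand: 2.2

```text
clock: 16.45
tool_pos: [0.581, -0.1194, 0.0102]
orientation: [180.0, 0.0, 95.9]
force: [0.1, -1.0, 6.1]
opening: 0.0297
```

Emit:
apply_moves:
  motion:
    - [[0, 0, 1.5], 0]
    - [[0, 0, 4.5], 0]
    - [[0, 0, 8.5], 0]
    - [[0, 0, 12.5], 0]
    - [[0, 0, 15], 0]
    - [[0, 0, 15], 0]
    - [[0, 0, 15], 0]

```text
clock: 17.15
tool_pos: [0.58, -0.1189, 0.1591]
orientation: [-180.0, -0.1, 95.9]
force: [-0.2, 0.0, -3.7]
opening: 0.03
```

```bash
python3 - <<'E'
from h import *
from scipy.optimize import minimize
# fresh scene view: cradle now empty
p,d=ctrl.snapshot("scene");cv2.imwrite("pics/scene8.png",p);p2,d2=ctrl.snapshot("top");cv2.imwrite("pics/top8.png",p2)
cv2.imwrite("pics/s8c.png",cv2.resize(p[190:270,250:350],None,fx=6,fy=6,interpolation=cv2.INTER_CUBIC))
g5=cv2.cvtColor(cv2.imread("pics/top5.png"),cv2.COLOR_BGR2GRAY);print(g5[200:216,230:260])
g8=cv2.cvtColor(p,cv2.COLOR_BGR2GRAY)
cv2.imwrite("pics/t8c.png",cv2.resize(p2[130:300,170:320],None,fx=3.5,fy=3.5))
E
```

```text
[[182 183 182 181 181 180 181 182 182 182 182 181 181 182 182 184 182 182
  182 183 183 183 181 181 178 178 181 183 184 183]
 [183 183 182 182 181 178 176 181 182 183 183 181 181 181 183 184 183 183
  183 183 183 184 181 181 179 179 181 183 184 183]
 [183 183 179 177 172 157 156 175 182 183 183 181 181 182 183 184 183 182
  183 183 184 181 177 175 173 174 180 183 184 183]
 [184 181 165 153 141 126 134 167 180 184 183 182 181 182 183 184 183 182
  183 184 181 167 149 142 139 151 173 182 185 184]
 [184 178 151 123 109 103 112 148 175 184 183 182 182 183 183 184 183 183
  183 184 179 149 116 109 110 133 170 182 185 183]
 [185 179 146 112 100  99 100 133 171 179 178 177 176 178 182 185 184 184
  183 184 174 136 103  97 103 128 170 183 185 183]
 [184 179 146 110 100  99  98 129 161 159 150 146 148 155 171 178 177 178
  178 175 156 123 100 100 105 128 169 183 185 184]
 [185 179 147 110 101 101 101 119 137 133 127 124 124 128 143 149 148 148
  149 146 132 111 100 101 105 128 170 184 185 183]
 [184 179 147 111 100 101 107 127 134 133 132 130 131 132 134 133 134 135
  134 130 121 108 100 102 
[... 200 characters left out ...]
180 178 178 175 175 177
  175 150 120 105  99 100 111 140 173 184 185 184]
 [184 178 143 108  96 101 131 171 182 183 182 183 183 182 182 180 180 181
  178 152 118 103  98  99 119 159 180 184 185 184]
 [185 180 154 126 117 123 150 176 183 183 183 183 183 183 181 180 180 182
  179 151 124 113 107 108 127 166 182 184 185 185]
 [185 183 175 167 166 167 175 182 183 182 182 183 184 183 182 180 180 182
  179 151 133 144 149 148 155 173 183 184 185 184]
 [185 184 183 182 183 182 183 184 183 183 183 183 183 183 182 181 181 182
  178 151 141 167 176 176 175 179 183 184 186 184]
 [184 184 183 183 183 183 185 184 183 183 183 184 184 183 182 181 182 183
  179 151 143 172 183 183 180 181 183 184 186 185]]
```

View pics/s8c.png

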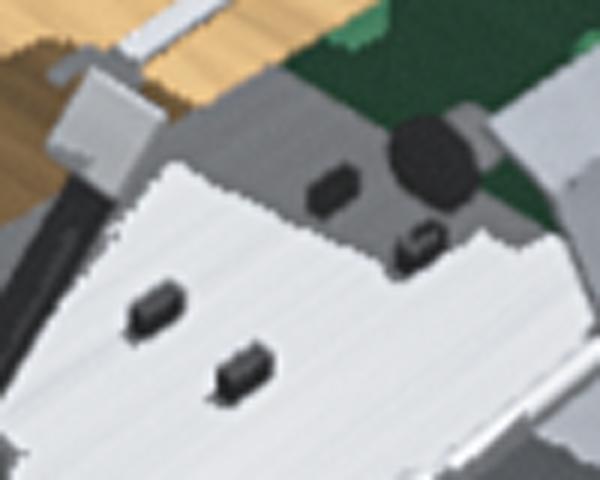

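View pics/t8c.png

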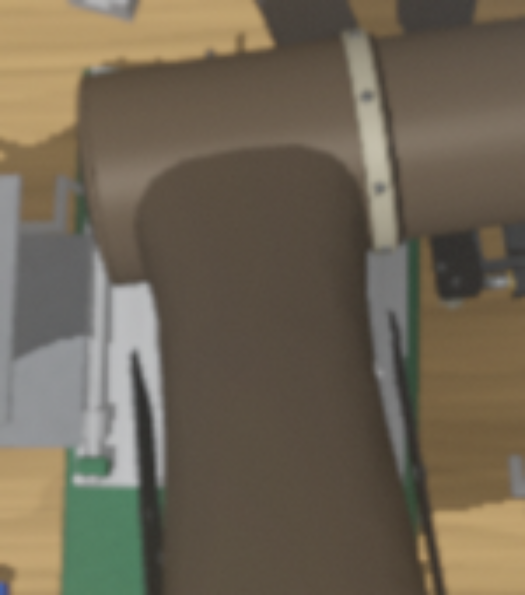

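```bash
python3 - <<'E'
from h import *
np.set_printoptions(suppress=True,precision=1)
g=cv2.cvtColor(cv2.imread("pics/top5.png"),cv2.COLOR_BGR2GRAY).astype(float)
def cross(row,u0,u1,lev):
    r=g[row,u0:u1+1]-lev
    return [u0+i+r[i]/(r[i]-r[i+1]) for i in range(len(r)-1) if r[i]*r[i+1]<0]
a=np.radians(-2.1);ym=np.array([-np.sin(a),np.cos(a)]);xm=np.array([np.cos(a),np.sin(a)])
for row in(204,205,210,245,246,247,248,249):
    L=cross(row,228,242,142);R=cross(row,246,260,142)
    f=lambda u,z:(atz("top",u,row,z)[:2]*1000@ym)
    print(row,np.round(L,2),np.round(R,2),[round(f(u,z),1) for u,z in zip(L[:1]+L[-1:]+R[:1]+R[-1:],(.074,.060,.074,.060))], "C0 ym",round(np.array([532.5,92.3])@ym,1))
# x extents
for col in(234,235,253,254):
    for r0,r1 in((196,222),(236,258)):
        r=g[r0:r1,col]-142; e=[r0+i+r[i]/(r[i]-r[i+1]) for i in range(len(r)-1) if r[i]*r[i+1]<0]
        print(col,np.round(e,2),[round(atz("top",col,v,z)[:2]*1000@xm,1) for v,z in zip(e,(.074,.06))])
print("C xm",np.array([532.5,92.3])@xm)
# scene8 tri of lug top centers
E
```

```text
204 [232.3 236.8] [251.2 255.2] [np.float64(139.2), np.float64(129.2), np.float64(92.8), np.float64(83.4)] C0 ym 111.8
205 [232.1 237.2] [250.8 255.3] [np.float64(139.7), np.float64(128.1), np.float64(93.6), np.float64(83.1)] C0 ym 111.8
210 [232.  236.4] [249.3 255.1] [np.float64(139.5), np.float64(129.9), np.float64(97.2), np.float64(83.5)] C0 ym 111.8
245 [231.1 235.4] [249.1 254.4] [np.float64(139.5), np.float64(130.0), np.float64(95.8), np.float64(83.5)] C0 ym 111.8
246 [231.1 235.5] [249.1 254.4] [np.float64(139.4), np.float64(129.7), np.float64(95.7), np.float64(83.5)] C0 ym 111.8
247 [231.1 235.5] [249.6 254.3] [np.float64(139.5), np.float64(129.7), np.float64(94.5), np.float64(83.5)] C0 ym 111.8
248 [231.  235.5] [249.9 254.4] [np.float64(139.5), np.float64(129.7), np.float64(93.7), np.float64(83.4)] C0 ym 111.8
249 [231.  235.5] [250.  254.4] [np.float64(139.5), np.float64(129.7), np.float64(93.5), np.float64(83.3)] C0 ym 111.8
234 [203.  212.5] [np.float64(588.4), np.float64(566.8)]
234 [241.7 252.1] [np.float64(492.9), np.float64(468.6)]
235 [202.5 212.4] [np.float64(589.6), np.float64(567.0)]
235 [241.8 251.5] [np.float64(492.6), np.float64(470.1)]
253 [212.8] [np.float64(564.5)]
253 [242.2 252.2] [np.float64(492.3), np.float64(469.0)]
254 [202.9 212.5] [np.float64(589.2), np.float64(567.4)]
254 [242.6 250.8] [np.float64(491.3), np.float64(472.4)]
C xm 528.7601553735193
```

Emit:
apply_moves:
  motion:
    - [[-1.6, 2.5, 0.5], -2]
    - [[-3.2, 5.5, 0.5], -4]
    - [[-4.7, 9, 0.5], -6]
    - [[-4.7, 12.5, 0.5], -8]
    - [[-4.7, 16, 0.5], -8]
    - [[-4.7, 19, 0.5], -8]
    - [[-4.7, 21.2, 0.5], -8]
    - [[-4.7, 21.2, -1.5], -8]
    - [[-4.7, 21.2, -4], -8]
    - [[-4.7, 21.2, -4], -8]

```text
clock: 18.25
tool_pos: [0.5303, 0.0917, 0.115]
orientation: [-179.5, 0.2, 87.9]
force: [-0.6, -0.0, -3.7]
opening: 0.0296
```

```bash
python3 - <<'E'
from h import *
p,d=ctrl.snapshot("scene"); cv2.imwrite("pics/s9.png",cv2.resize(p[130:300,210:400],None,fx=3.5,fy=3.5,interpolation=cv2.INTER_CUBIC)); print(ctrl.get_obs()['tool_pos'],ctrl.get_obs()['orientation'])
E
```

```text
[0.5316452  0.09188278 0.1170548 ] [-1.79688107e+02  1.77593230e-01  8.78822784e+01]
```

View pics/s9.png

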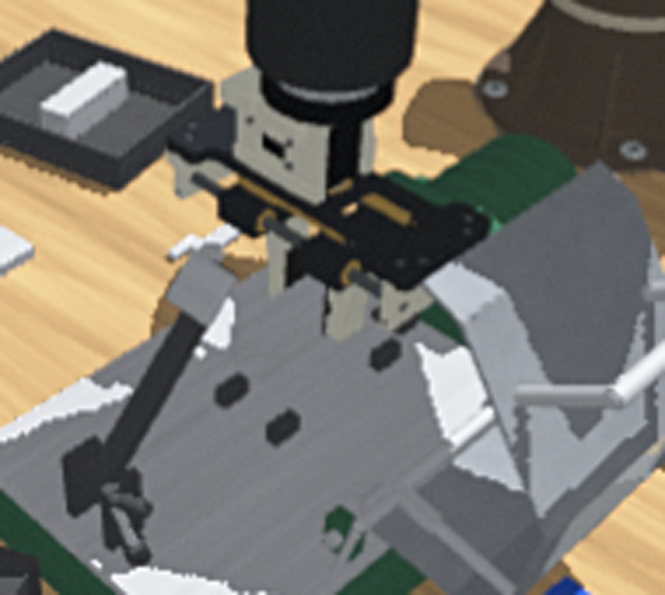

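Emit:
apply_moves:
  motion:
    - [[0, 0.1, 0], 0]
    - [[0, 0.1, -1], 0]
    - [[0, 0.1, -2.2], 0]
    - [[0, 0.1, -2.2], 0]
    - [[0, 0.1, -2.2], 0]

```text
clock: 18.8
tool_pos: [0.5333, 0.0935, 0.0972]
orientation: [-180.0, 0.0, 87.9]
force: [-1.5, 0.4, -3.7]
opening: 0.0295
```

Emit:
apply_moves:
  motion:
    - [[0, 0, -0.8], 0]
    - [[0, 0, -1.6], 0]
    - [[0, 0, -2.2], 0]
    - [[0, 0, -2.4], 0]
    - [[0, 0, -2.4], 0]

```text
clock: 19.3
tool_pos: [0.5333, 0.0936, 0.073]
orientation: [-180.0, 0.0, 87.9]
force: [-0.1, -0.5, -4.4]
opening: 0.0295
```

```bash
python3 - <<'E'
from h import *
o=ctrl.get_obs();print(o['tool_pos'],o['force'],o['moment'])
p,d=ctrl.snapshot("scene"); cv2.imwrite("pics/s10.png",cv2.resize(p[190:270,240:350],None,fx=6,fy=6,interpolation=cv2.INTER_CUBIC))
E
```

```text
[0.53330897 0.09358331 0.07303055] [-0.11580513 -0.46252607 -4.36235718] [-0.00454471 -0.04208153  0.01422665]
```

View pics/s10.png

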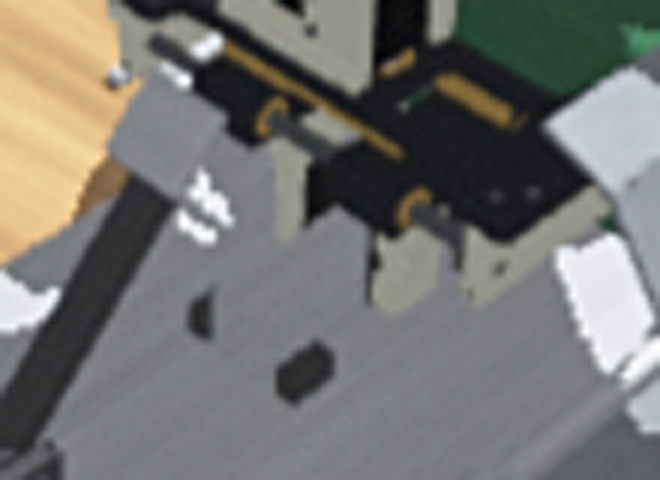

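The tube end sits between the two near lugs, at (200,315) and (305,370), and the force shows no contact. I'll lower it the last bit and release.

Emit:
apply_moves:
  motion:
    - [[0, -0.05, -0.2], 0]
    - [[0, -0.05, -0.4], 0]
    - [[0, -0.05, -0.4], 0]

```text
clock: 19.65
tool_pos: [0.5338, 0.0933, 0.0702]
orientation: [180.0, -0.0, 87.9]
force: [-2.0, -0.7, 2.8]
opening: 0.0298
```

Emit:
apply_moves:
  motion:
    - [[0, 0, 0], 0]
    - [[0, 0, 0], 0]
    - [[0, 0, 0], 0]
    - [[0, 0, 1.5], 0]
    - [[0, 0, 4.5], 0]
    - [[0, 0, 8], 0]
    - [[0, 0, 12], 0]
    - [[0, 0, 15], 0]
  hand: 4.8

```text
clock: 20.45
tool_pos: [0.5341, 0.0933, 0.2222]
orientation: [179.9, -0.0, 87.9]
force: [-0.5, 0.2, 0.5]
opening: 0.0482
```

Emit:
apply_moves:
  motion:
    - [[0, -4, 1], 0]
    - [[0, -8.5, 2], 0]
    - [[-1, -13, 2], 0]
    - [[-2, -17.5, 2], 0]
    - [[-3, -22, 2], 0]
    - [[-4, -26.5, 2], 0]
    - [[-5, -31, 2], 0]
    - [[-6, -35.5, 2], 0]
    - [[-7, -40, 2], 0]
    - [[-8, -44.5, 2], 0]
  hand: 0

```text
clock: 21.45
tool_pos: [0.4529, -0.3536, 0.2397]
orientation: [180.0, 0.0, 87.9]
force: [1.2, 1.2, 0.1]
opening: 0.0003
```

```bash
python3 - <<'E'
from h import *
C=np.array([533,92.2]);Y=-2.1
for n,off,s,sz in(("top",(205,150),6,(80,100)),("scene",(240,190),6.5,(110,85))):
    p,d=ctrl.snapshot(n);np.save(n+"11.npy",d);cv2.imwrite(f"pics/{n}11.png",p)
    q=cv2.resize(p[off[1]:off[1]+sz[1],off[0]:off[0]+sz[0]],None,fx=s,fy=s,interpolation=cv2.INTER_CUBIC)
    cv2.imwrite(f"pics/r11{n}.png",q)
P=cloud("top",np.load("top11.npy"));Z=P[...,2]
x0,y0,x1,y1=228,190,256,256;m=np.zeros(Z.shape,np.uint8);b=Z[y0:y1,x0:x1];m[y0:y1,x0:x1]=(b>.083)&(b<.1)
n,lab,st,ce=cv2.connectedComponentsWithStats(m,connectivity=4);m=lab==1+np.argmax(st[1:,4])
vv,uu=np.nonzero(m);Q=np.array([atz("top",u,v,.09)[:2] for u,v in zip(uu,vv)])*1000
print(np.median(Z[m]),Q.mean(0),cv2.minAreaRect(Q.astype(np.float32)))
for s in (Q[:,0]<510,(Q[:,0]>555)): print("end z",np.mean(Z[m][s]))
E
```

```text
0.09023456260847329 [534.10938608  94.61127061] ((534.80859375, 94.41851043701172), (30.43410301208496, 119.30783081054688), 87.92338562011719)
end z 0.09037742648749467
end z 0.09047265118266037
```

View pics/r11top.png

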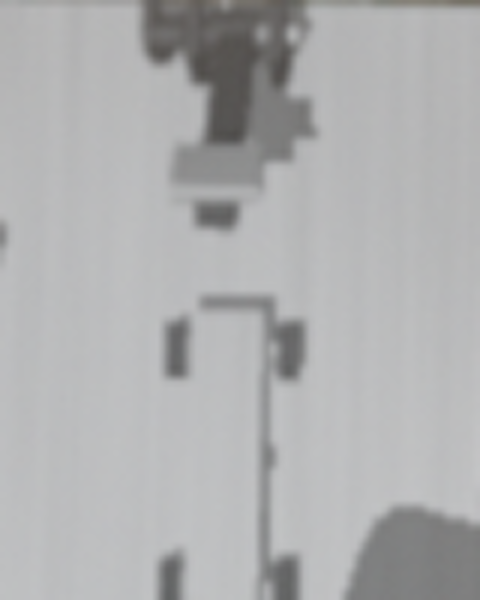

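View pics/r11scene.png

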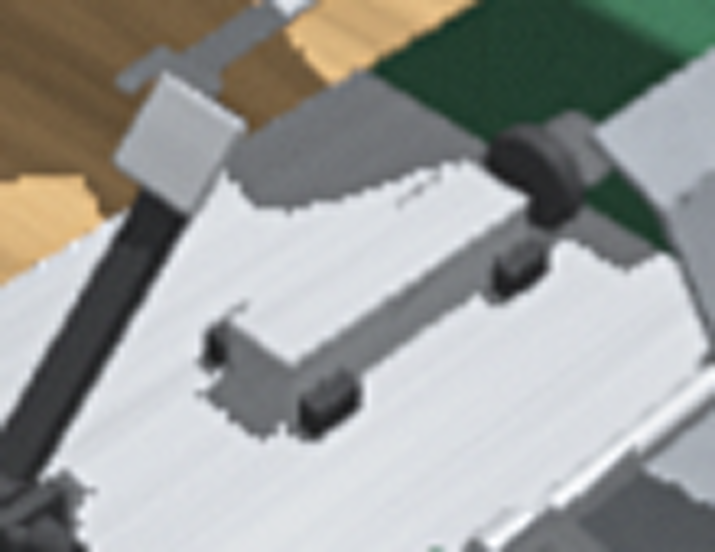

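Emit:
apply_moves:
  motion:
    - [[1.8, 4.4, 0], 0]
    - [[3.6, 8.8, 0], 0]
    - [[5.5, 13.2, 0], 0]
    - [[7.4, 17.6, 0], 0]
    - [[9.2, 22, 0], 0]
    - [[11, 26.5, 0], 0]
    - [[12.9, 31, 0], 0]
    - [[14.7, 35.3, 0], 0]
    - [[16.6, 39.8, 0], 0]
    - [[18.4, 44.2, 0], 0]
  hand: 0

```text
clock: 22.55
tool_pos: [0.6379, 0.0927, 0.2396]
orientation: [180.0, -0.0, 87.9]
force: [1.0, -0.9, -0.3]
opening: 0.0003
```

```bash
python3 - <<'E'
import numpy as np
P=np.array([708.1,85.8,97]);xm=np.array([np.cos(np.radians(-2.1)),np.sin(np.radians(-2.1)),0])
for al in (46,40,34,28,22,16,11,6,3,0):
    a=np.radians(al);dx=-124*np.cos(a)+14*np.sin(a);dz=124*np.sin(a)+14*np.cos(a)
    edge=8
    # finger -x lower edge touches pad centre
    t=P+xm*(dx+edge)+[0,0,dz]; print(al,np.round(t,1))
E
```

```text
46 [640.1  88.3 195.9]
40 [630.2  88.7 187.4]
34 [621.2  89.  177.9]
28 [613.3  89.3 167.6]
22 [606.4  89.5 156.4]
16 [600.8  89.7 144.6]
11 [597.1  89.9 134.4]
6 [594.3  90.  123.9]
3 [593.1  90.  117.5]
0 [592.2  90.1 111. ]
```

Emit:
apply_moves:
  motion:
    - [[0, -0.4, -1.5], 0]
    - [[0, -0.4, -3.2], 0]
    - [[0, -0.4, -3.2], 0]

```text
clock: 22.85
tool_pos: [0.636, 0.0868, 0.2048]
orientation: [-179.7, 0.1, 87.9]
force: [0.5, 0.6, -0.4]
opening: 0.0005
```

```bash
python3 - <<'E'
from h import *
p,d=ctrl.snapshot("scene"); cv2.imwrite("pics/s12.png",cv2.resize(p[120:300,190:350],None,fx=3.3,fy=3.3,interpolation=cv2.INTER_CUBIC));print(ctrl.get_obs()['force'])
E
```

```text
[ 1.32894534  0.21092029 -0.21953456]
```

View pics/s12.png

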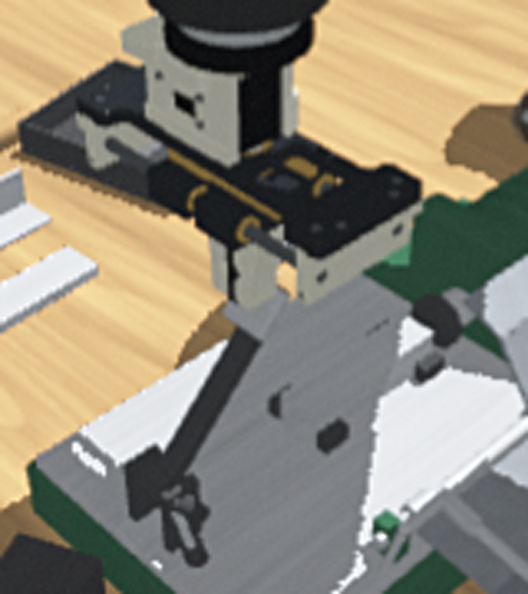

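The closed fingertips are right above the keeper pad, near (255,300). I'll press along its arc.

Emit:
apply_moves:
  motion:
    - [[0, 0, -0.6], 0]
    - [[0, 0, -1.2], 0]
    - [[-0.4, 0, -1.7], 0]
    - [[-0.8, 0, -2.1], 0]
    - [[-1.3, 0, -2.6], 0]
    - [[-1.7, 0.1, -3.1], 0]
    - [[-2.1, 0.1, -3.6], 0]
    - [[-2.5, 0.1, -4.1], 0]

```text
clock: 23.7
tool_pos: [0.612, 0.0872, 0.166]
orientation: [-180.0, 0.0, 87.9]
force: [1.1, -0.5, 0.2]
opening: 0.0004
```

```bash
python3 - <<'E'
from h import *
p,d=ctrl.snapshot("scene"); cv2.imwrite("pics/s13.png",cv2.resize(p[120:300,190:350],None,fx=3.3,fy=3.3,interpolation=cv2.INTER_CUBIC));print(ctrl.get_obs()['force'])
E
```

```text
[ 0.25607134 -0.01877798 -1.3277034 ]
```

View pics/s13.png

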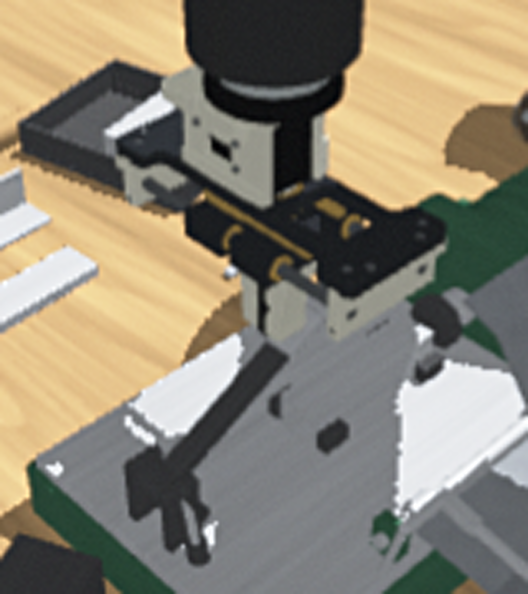

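Emit:
apply_moves:
  motion:
    - [[-0.4, 0, -0.6], 0]
    - [[-0.8, 0, -1.2], 0]
    - [[-1.1, 0, -1.8], 0]
    - [[-1.3, 0, -2.4], 0]
    - [[-1.6, 0.1, -3.1], 0]
    - [[-1.8, 0.1, -3.8], 0]
    - [[-1.9, 0.1, -4.4], 0]
    - [[-2.1, 0.1, -5.0], 0]
    - [[-2.1, 0.1, -5.3], 0]
    - [[-2.1, 0.1, -5.3], 0]

```text
clock: 24.75
tool_pos: [0.5913, 0.0881, 0.113]
orientation: [-180.0, 0.0, 87.9]
force: [-1.0, 0.1, -0.9]
opening: 0.0003
```

```bash
python3 - <<'E'
from h import *
p,d=ctrl.snapshot("scene"); cv2.imwrite("pics/s14.png",cv2.resize(p[120:300,190:350],None,fx=3.3,fy=3.3,interpolation=cv2.INTER_CUBIC));print(ctrl.get_obs()['force'])
E
```

```text
[-0.97397659 -0.36108541  0.51947431]
```

View pics/s14.png

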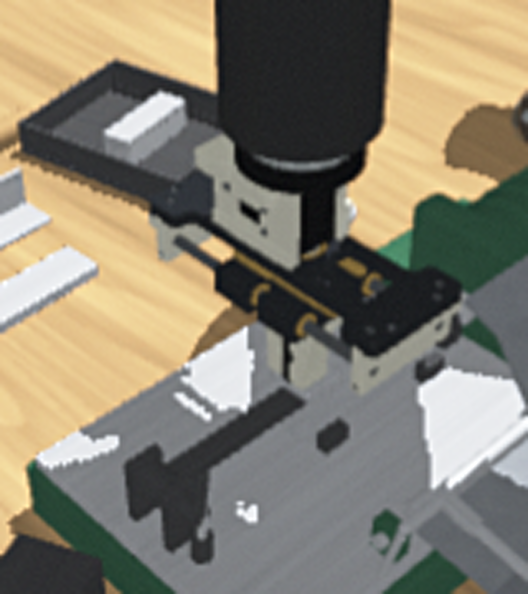

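Emit:
apply_moves:
  motion:
    - [[0, 0, -0.2], 0]
    - [[0, 0, -0.4], 0]
    - [[0, 0, -0.4], 0]

```text
clock: 25.1
tool_pos: [0.5921, 0.0884, 0.1114]
orientation: [179.9, -0.0, 87.9]
force: [-4.8, -0.1, 11.4]
opening: 0.0006
```

Emit:
apply_moves:
  motion:
    - [[0, 0, 2], 0]
    - [[0, 0, 5], 0]
    - [[0, 0, 9], 0]
    - [[0, 0, 13], 0]
    - [[0, -4, 13], 0]
    - [[-1, -8.5, 13], 0]
    - [[-2, -13, 13], 0]
    - [[-3, -17.5, 13], 0]
    - [[-4, -22, 13], 0]
    - [[-5, -26.5, 13], 0]

```text
clock: 26.1
tool_pos: [0.541, -0.1784, 0.24]
orientation: [179.9, -0.0, 87.9]
force: [1.6, -0.9, -0.1]
opening: 0.0003
```

Emit:
apply_moves:
  motion:
    - [[-2, -4.5, 0], 0]
    - [[-4, -9, 0], 0]
    - [[-6, -13.5, 0], 0]
    - [[-8, -18, 0], 0]
    - [[-8, -20, 0], 0]
    - [[-8, -20, 0], 0]

```text
clock: 26.7
tool_pos: [0.4606, -0.3794, 0.2393]
orientation: [-180.0, 0.0, 87.7]
force: [0.6, -0.5, 0.3]
opening: 0.0004
```

```bash
python3 - <<'E'
from h import *
for n,off,s,sz in(("top",(170,130),3.5,(150,170)),("scene",(150,100),2.6,(300,220))):
    p,d=ctrl.snapshot(n);np.save(n+"15.npy",d);cv2.imwrite(f"pics/{n}15.png",p)
    cv2.imwrite(f"pics/r15{n}.png",cv2.resize(p[off[1]:off[1]+sz[1],off[0]:off[0]+sz[0]],None,fx=s,fy=s,interpolation=cv2.INTER_CUBIC))
P=cloud("top",np.load("top15.npy"));Z=P[...,2]
x0,y0,x1,y1=228,190,256,256;m=np.zeros(Z.shape,np.uint8);b=Z[y0:y1,x0:x1];m[y0:y1,x0:x1]=(b>.083)&(b<.1)
n,lab,st,ce=cv2.connectedComponentsWithStats(m,connectivity=4);m=lab==1+np.argmax(st[1:,4])
Q=P[m][:,:2]*1000;print(np.median(Z[m]),Q.mean(0),cv2.minAreaRect(Q.astype(np.float32)))
u,v=np.round(proj("top",[.584,.090,.111])[0]).astype(int);print("pad z",np.median(Z[v-3:v+4,u-3:u+4]))
S=cloud("scene",np.load("scene15.npy")).reshape(-1,3);k=(S[:,1]>.2)&(S[:,1]<.42)&(S[:,0]>.46)&(S[:,0]<.62)&(S[:,2]<.4);print("hood top",np.percentile(S[k][:,2],99))
E
```

```text
0.09059035632304835 [521.63290881  94.9325906 ] ((522.2931518554688, 94.9659652709961), (29.8886661529541, 94.81383514404297), 87.46705627441406)
pad z 0.11205151101464828
hood top 0.26458873931960925
```

View pics/r15top.png

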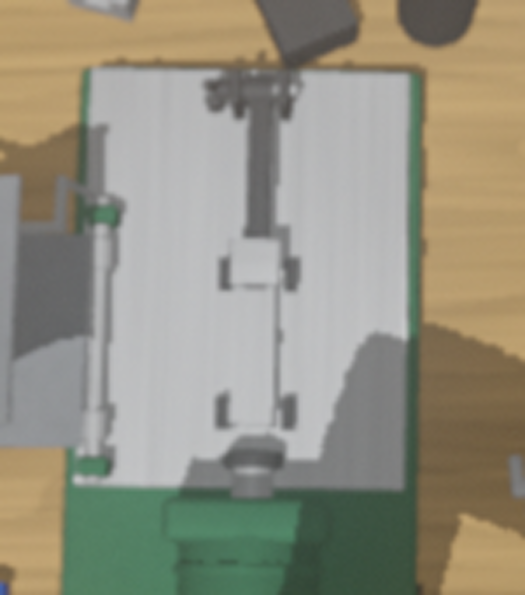

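View pics/r15scene.png

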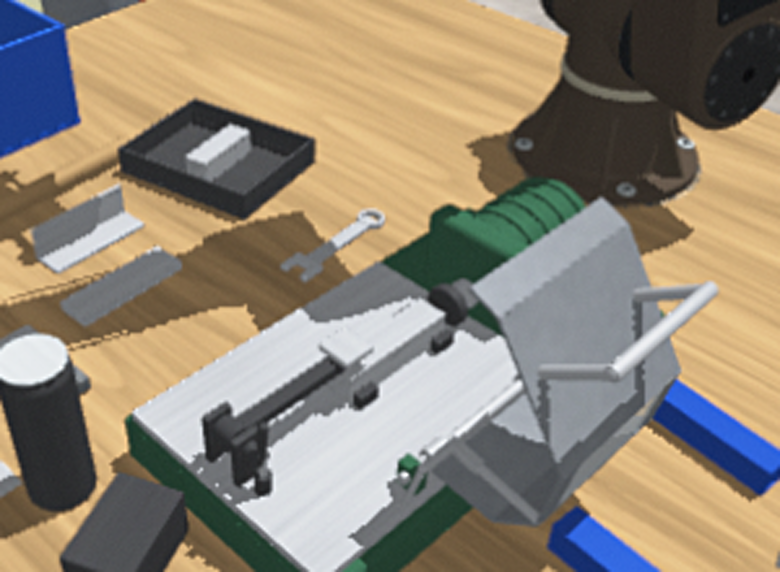

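The keeper is level, with its pad near (345,350). The hood is open, the short tube is in the tray near (220,150), and the flat bar and angle iron are where they were. I'll hand the job in.

```bash
python3 -c "
from plant import ctrl
print(ctrl.close_job(), ctrl.get_obs()['clock'])"
```

```text
the job is handed in; nothing more can be done
the job is handed in; nothing more can be done
```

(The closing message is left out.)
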